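# Lay out the stripped pump parts in refitting order

### The job

Lay out the four stripped pump parts on the black grid mat, square to the mat, where "behind" means towards the mat's long edge farther from the robot: put the bearing flat on the mat exactly midway between the pump head block and the round flange, and stand the sleeve upright on top of the bearing, centred. Put the gear flat on the mat, hub up, 10 cm straight behind the bearing (centre to centre), and the big hex nut flat on the mat 10 cm straight behind the centre of the pump head, so that it is in one row with the gear. Do not shift the small socket, the brass union or the injector.

Things in the scene. Friction and masses are not known exactly. Their poses are not given: they have to be found in the camera images.
- mat: Fixed flat black rubber mat, 240 mm deep (its x) by 360 mm wide (its y), 3 mm thick, with thin grey grid lines every 50 mm (lines cross at its centre). Origin: centre of its underside, on the bench top; x points behind (away from the robot), y to the left, z up. It lies turned by up to about 15 degrees. The pump head and the flange stand on it at x = -50 mm, one at y = +130 mm and the other at y = -130 mm (which is which varies).
- pump_head: Fixed rectangular aluminium block, 60 mm (its x) by 90 mm (its y) by 42 mm high, with a row of four short steel outlet stubs of 15 mm diameter on top (54 mm high in all). Stands on the mat. Origin: centre of its underside; axes parallel to the mat's.
- flange: Fixed round dark steel flange, 84 mm diameter and 14 mm high, with six bolt holes and a central spigot of 42 mm diameter up to 30 mm high. Stands on the mat. Origin: centre of its underside; axes parallel to the mat's.
- bearing_center (a point): Loose steel ball bearing lying flat: flat ring 62 mm outside diameter, 30 mm bore, 16 mm high. The point is its centre, half-way up; z is its axis (up).
- sleeve_center (a point): Loose steel spacer sleeve standing upright: plain tube 40 mm outside diameter, 28 mm bore, 40 mm high. The point is its centre, half-way up; z is its axis (up).
- gear_center (a point): Loose dark steel gear lying flat, hub up: toothed disc 56 mm diameter and 14 mm thick, with a round hub of 28 mm diameter on top of it reaching up to 34 mm in all. The point is on its axis, 17 mm above its underside; z is its axis (up).
- nut_center (a point): Loose large steel hex nut lying flat: 41 mm across flats, 47 mm across corners, 22 mm high (the dark bore disc on top is solid). The point is its centre, half-way up; z is its axis (up), y points square out of one of its flats (so flats face every 60 degrees from y).
- socket_center (a point): Bystander, loose: small plain silvery socket standing upright, 24 mm diameter, 30 mm high. The point is its centre, half-way up.
- union_center (a point): Bystander, loose: small brass pipe union standing upright, a hexagon of 22 mm across flats and 16 mm high with a 14 mm spigot on top, 28 mm high in all. The point is its centre, half-way up.
- injector_center (a point): Bystander, loose: dark steel fuel injector with a yellow cap, lying down, about 155 mm long and 25 mm thick. The point is near the middle of its length, half-way up; x runs along it to the yellow cap.
There are look-alikes about, which are no part of the job. What is shaped like the part that bears gear_center but purple is not meant. Several things look just like the pump_head: the one meant starts farthest to the robot's right.

How it is judged:
By the outcome, as a careful person would: the job done as asked, in the order asked, and still so for the second after the job is handed in, with the robot touching nothing.
It also fails if it takes over 106 s, if anything falls off the work surface, if the arm or the gripper's body presses on something with over 40 N, if the wrist force passes 120 N, or if a joint passes its speed limit or range.

### The arm

A 7-joint arm with a two-finger parallel gripper is mounted at the origin on the work surface. World frame = base frame: x ahead of the robot, y to its left, z up, the work surface at z = 0. Lengths are in m, angles in rad, forces in N, time in s.
With the tool pointing down it reaches from about 0.35 to 0.9 m from the base axis. Payload 8.1 kg.
Tool frame: the origin (TCP) lies on the centre line of the jaws, within the pads' length; the fingertips stand 14 mm ahead of it and the grasp point (between the pads) lies 5 mm behind it; z points along the fingers, y is the direction in which the jaws open and shut (so a half turn about z gives the same grasp; the last joint's range is limited). The gripper opens to 92 mm and grips with 3 to 60 N. Pads are 19 mm wide; open, the fingers measure 130 mm over their backs; the gripper's body (75 mm by 190 mm) begins 47 mm behind the grasp point.
Start: joints at [1.115, 0.434, 0.025, 1.573, -0.012, 1.134, -0.075], TCP at [0.216, -0.587, 0.241] pointing down, gripper open.
Joint ranges: [-2.62, 2.62], [-0.44, 2.09], [-1.27, 1.32], [0.08, 2.57], [-1.32, 4.46], [0.12, 2], [-2.74, 2.74]. Speed limits (rad/s): [2.22, 2.22, 3.01, 3.01, 3.14, 3.14, 3.14].

### API

Orientations are given as a rotation vector (axis times angle).
In Python, from cell import observe, eyes, arm gives the robot as it stands.
- The arm moves only by the tool step_arm, never from a script. Its argument "series" is a list that holds one entry, the list of rows, each a list of 5 numbers: the finger opening in m, from 0 to 0.0918, then the shift along the world's x, y, z in m, then the turn about the world's z in degrees. In form: [[[hand, dx, dy, dz, spin], ...]]. A call has 1 to 20 rows; each row is the pose to reach, as a shift and turn from the pose measured when the call began; what a row does not reach only later rows make up. A row lasts 1/12 s, in which the tool goes at most 41.7 mm and 7.16 degrees, less where a joint would pass 70% of its speed; a pose out of reach is approached as far as the arm can. A call with a gripper value outside its range is refused whole. The fingers move at their own pace and stop on an object; "squeeze" is the grip in N (left out, the last holds). Time passes only in rows, so rows that repeat a pose let the fingers close. It gives the time, the measured TCP pose, the force and the opening at its end, in the units of the state.
- observe(): the state, without advancing time (a new reading comes with each control period).
- eyes.get_image(name): name is "scene" or "side" or "wrist"; returns (picture, depth): 480x640x3 uint8, red, green, blue; 480x640 float32, m along the optical axis (not along the pixel's ray), 0 where there is no reading.
- eyes.camera_params(name): a dict with "intrinsics" (3x3 intrinsics, pixels), "position" and "attitude" of the camera in the world. Camera axes: x right, y down, z forward; pixel columns grow to the right and rows downward; lengths in m; the calibration is good to about 2 mm. A picture is of the moment at which its call begins: read the wrist's pose just before it. camera_params takes no time and is no camera call; for the wrist camera it gives the pose at the moment of the call.
- arm.sign_off(): hands the job in, once; it reports no verdict.
The state is a dict: "clock": time; "joints": joint angles; "dq": joint speeds; "joint_efforts": joint torques, N m; "position": TCP position; "ee_rot": TCP orientation; "force": force on the tool from outside, world axes, zero at the start; "ft_torque": the same for the moment, N m; "width": opening from 0.0 (shut) to 1.0 (fully open).
Only numpy, scipy, OpenCV 4.12 (cv2) and the standard library are available. Lean on these libraries where they do the work, as an engineer would, in place of code of your own. Each camera call takes 0.05 s, during which the arm holds its last target.

## Working session

There is one attempt and no reset: what is moved stays moved. The work goes in short steps, Python scripts to look and compute and a tool call to move; the robot and the scene stay as the last step left them, time stands still between calls to the robot, and variables do not carry over. Pictures are saved under pics/ and viewed, and the job is handed in when it is done.

Besides the shell and the picture viewer there is one more tool, called after "Call:" by a JSON object that holds its "name" and its "arguments", one argument or row to a line. step_arm: Moves the arm, as the interface text tells. Its arguments: {"type":"object","properties":{"series":{"type":"array"},"squeeze":{"type":"number"}},"required":["series"]}

```bash
ls; mkdir -p pics; python3 - <<'E'
from cell import observe, eyes, arm
import cv2,numpy as np
s=observe();print(s)
for n in ["scene","side","wrist"]:
    p=eyes.camera_params(n);print(n,p)
    im,d=eyes.get_image(n)
    cv2.imwrite(f"pics/{n}0.png",im[:,:,::-1]);np.savez(f"{n}0.npz",im=im,d=d,K=p["intrinsics"],t=p["position"],R=p["attitude"])
E
```

```text
pics
{'clock': 0.0, 'joints': array([ 1.1154262 ,  0.43522284,  0.02498504,  1.57413448, -0.01157088,
        1.13399815, -0.07511026]), 'dq': array([ 0.00052831,  0.00109034, -0.00030703,  0.00135913,  0.00052897,
       -0.00137106, -0.00043072]), 'joint_efforts': array([-3.25449901e-04, -6.67859745e+01,  9.85190570e-01, -3.14466155e+01,
       -6.04325999e-02,  4.30128293e-02,  1.57829218e-04]), 'position': array([ 0.21569148, -0.58605907,  0.23993074]), 'ee_rot': array([-3.09134235e+00, -5.50866518e-01,  7.17893420e-04]), 'force': array([-0.53960535,  0.23994958, -0.60670599]), 'ft_torque': array([-0.00755407, -0.03768428,  0.02699403]), 'width': 1.005222351534819}
scene {'intrinsics': array([[497.78841946,   0.        , 320.18337949],
       [  0.        , 497.78841946, 232.54152046],
       [  0.        ,   0.        ,   1.        ]]), 'position': array([ 0.9759057 , -0.24127446,  0.99060854]), 'attitude': array([-2.30590275, -1.36885712,  0.35012543])}
side {'intrinsics': array([[447.35618179,   0.        , 323.76157052],
       [  0.        , 447.35618179, 243.23606556],
       [  0.        ,   0.        ,   1.        ]]), 'position': array([0.18104989, 0.69494532, 0.60078923]), 'attitude': array([-0.63452282,  2.55475578, -1.29177582])}
wrist {'intrinsics': array([[353.96003301,   0.        , 317.28595834],
       [  0.        , 353.96003301, 242.41044998],
       [  0.        ,   0.        ,   1.        ]]), 'position': array([ 0.2894001 , -0.55964372,  0.38204246]), 'attitude': array([ 2.37619051, -1.65276776, -0.24381011])}
```

View pics/scene0.png

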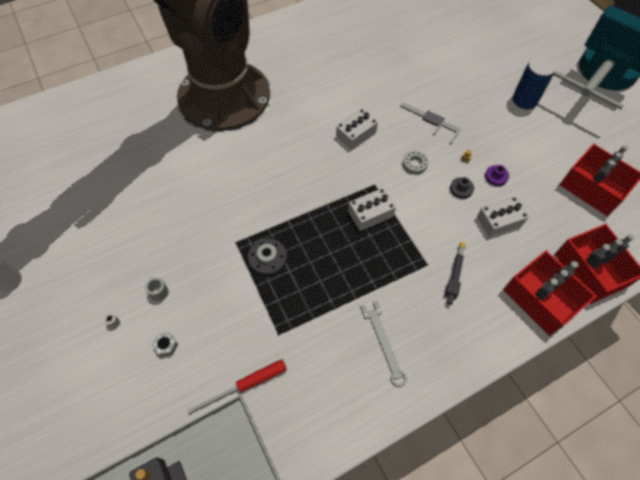

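View pics/side0.png

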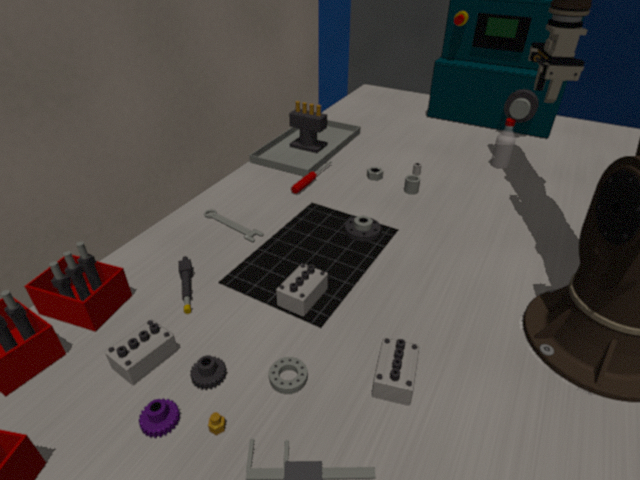

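View pics/wrist0.png

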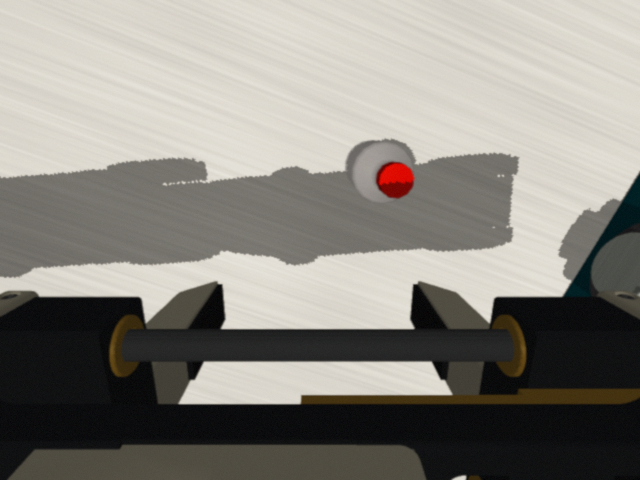

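```bash
cat > h.py <<'E'
import cv2,numpy as np
from scipy.spatial.transform import Rotation as Ro
def load(n):
    z=np.load(n+".npz");return z["im"],z["d"],z["K"],z["t"],Ro.from_rotvec(z["R"]).as_matrix()
def cloud(d,K,t,R):
    v,u=np.mgrid[:480,:640]
    P=np.stack([(u-K[0,2])/K[0,0]*d,(v-K[1,2])/K[1,1]*d,d],-1)
    return P@R.T+t
def ray(u,v,K,t,R,z):
    u=np.asarray(u,float);v=np.asarray(v,float)
    r=np.stack([(u-K[0,2])/K[0,0],(v-K[1,2])/K[1,1],np.ones_like(u)],-1)@R.T
    return t+r*((z-t[2])/r[...,2])[...,None]
def snap(n,name):
    from cell import eyes
    p=eyes.camera_params(n);im,d=eyes.get_image(n)
    cv2.imwrite(f"pics/{name}.png",im[:,:,::-1]);np.savez(f"{name}.npz",im=im,d=d,K=p["intrinsics"],t=p["position"],R=p["attitude"])
    return load(name)
E
python3 - <<'E'
from h import *
for n in ["scene0","side0"]:
    im,d,K,t,R=load(n);P=cloud(d,K,t,R)
    m=((P[...,2]>.0075)&(P[...,2]<.075)&(d>0)).astype(np.uint8)
    k,l,st,c=cv2.connectedComponentsWithStats(m)
    print(n,"table z",np.median(P[...,2][(d>0)&(abs(P[...,2])<.02)]))
    for i in range(1,k):
        if st[i,4]<25: continue
        q=P[l==i]
        print(c[i].round(),st[i,4],"x",q[:,0].min().round(3),q[:,0].max().round(3),"y",q[:,1].min().round(3),q[:,1].max().round(3),"z",np.percentile(q[:,2],97).round(3))
    # mat
    g=im.max(2); mm=((g<70)&(abs(P[...,2]-.003)<.006)).astype(np.uint8)
    mm=cv2.morphologyEx(mm,cv2.MORPH_CLOSE,np.ones((9,9)))
    k,l,st,c=cv2.connectedComponentsWithStats(mm); i=1+st[1:,4].argmax()
    print("mat",st[i],c[i])
E
```

```text
scene0 table z -0.00016855631166817764
[588.  63.] 367 x 0.35 0.443 y 0.875 0.952 z 0.073
[225. 102.] 3339 x -0.102 0.126 y -0.121 0.125 z 0.071
[620.  79.] 535 x 0.454 0.501 y 0.89 1.013 z 0.072
[527.  95.] 574 x 0.369 0.436 y 0.663 0.722 z 0.073
[357. 128.] 1001 x 0.25 0.325 y 0.195 0.294 z 0.054
[433. 117.] 104 x 0.315 0.368 y 0.42 0.464 z 0.012
[601. 180.] 2489 x 0.624 0.777 y 0.593 0.727 z 0.071
[467. 155.] 84 x 0.471 0.495 y 0.433 0.458 z 0.029
[416. 161.] 371 x 0.407 0.468 y 0.292 0.355 z 0.019
[497. 174.] 377 x 0.534 0.591 y 0.447 0.504 z 0.036
[462. 187.] 388 x 0.523 0.581 y 0.351 0.409 z 0.035
[372. 209.] 1247 x 0.475 0.542 y 0.106 0.197 z 0.058
[503. 216.] 1274 x 0.63 0.702 y 0.354 0.451 z 0.055
[574. 277.] 5246 x 0.788 0.931 y 0.302 0.559 z 0.071
[267. 256.] 1083 x 0.455 0.539 y -0.148 -0.066 z 0.034
[456. 276.] 564 x 0.671 0.781 y 0.175 0.294 z 0.027
[  9. 276.] 463 x 0.266 0.307 y -0.636 -0.591 z 0.072
[156. 288.] 363 x 0.439 0.48 y -0.364 -0.325 z 0.041
[375. 313.] 43 x 0.71 0.73 y 0.02 0.045 z 0.011
[111. 320.] 166 x 0.468 0.492 y -0.461 -0.437 z 0.032
[164. 344.] 423
[... 1123 characters left out ...]
4 0.294 z 0.027
[ 81. 295.] 4224 x 0.786 0.927 y 0.3 0.419 z 0.071
[302. 289.] 1735 x 0.476 0.539 y 0.107 0.2 z 0.058
[581. 349.] 6934 x -0.059 0.123 y -0.094 0.126 z 0.071
[ 25. 347.] 3355 x 0.788 0.922 y 0.445 0.556 z 0.071
[141. 351.] 2574 x 0.629 0.701 y 0.355 0.451 z 0.055
[396. 370.] 2372 x 0.247 0.323 y 0.195 0.295 z 0.055
[207. 371.] 883 x 0.523 0.58 y 0.35 0.407 z 0.036
[287. 374.] 925 x 0.405 0.467 y 0.292 0.354 z 0.018
[158. 417.] 1147 x 0.534 0.591 y 0.446 0.503 z 0.036
[216. 422.] 273 x 0.47 0.494 y 0.432 0.455 z 0.029
[ 18. 457.] 1692 x 0.637 0.712 y 0.593 0.641 z 0.071
[303. 470.] 609 x 0.313 0.367 y 0.421 0.464 z 0.01
mat [ 219  203  179  125 9251] [309.22992109 259.89968652]
```

```bash
cat >> h.py <<'E'
def matpose(n):
    im,d,K,t,R=load(n);P=cloud(d,K,t,R)
    inb=(P[...,0]>.38)&(P[...,0]<.78)&(P[...,1]>-.22)&(P[...,1]<.26)&(d>0)
    mm=((im.max(2)<100)&(P[...,2]<.006)&inb).astype(np.uint8)*255
    mm=cv2.morphologyEx(mm,cv2.MORPH_OPEN,np.ones((3,3)));mm=cv2.morphologyEx(mm,cv2.MORPH_CLOSE,np.ones((9,9)))
    k,l,st,c=cv2.connectedComponentsWithStats(mm); i=1+st[1:,4].argmax()
    cn=max(cv2.findContours((l==i).astype(np.uint8),cv2.RETR_EXTERNAL,cv2.CHAIN_APPROX_NONE)[0],key=len)[:,0]
    W=ray(cn[:,0],cn[:,1],K,t,R,.003)[:,:2]
    c0=np.array([.55,.02]);th=0.05
    r=cv2.minAreaRect(cv2.convexHull(W.astype(np.float32)));print(n,"minrect",r)
    c0=np.array(r[0])
    for it in range(6):
        ax=np.array([np.cos(th),np.sin(th)]);ay=np.array([-ax[1],ax[0]])
        a=(W-c0)@ax;b=(W-c0)@ay;o=[];an=[]
        for s,h,p,q,L in ((a,.12,1,b,.15),(-a,.12,-1,b,.15),(b,.18,1,a,.09),(-b,.18,-1,a,.09)):
            sel=(abs(s-h)<.008)&(abs(q)<L)
            f=np.polyfit(q[sel],s[sel],1);
            for _ in range(3):
                rr=abs(s-np.polyval(f,q));w=sel&(rr<.002);f=np.polyfit(q[w],s[w],1)
            o.append(f[1]);an.append((f[0]*(-1 if L==.15 else 1)*p,w.sum()))
        dth=sum(x*y for x,y in an)/sum(y for x,y in an)
        c0=c0+ax*(o[0]-o[1])/2+ay*(o[2]-o[3])/2;th+=dth
    print(n,"mat c",c0.round(4),"th deg",np.degrees(th).round(2),"half",np.round(o,4),[(round(np.degrees(x),2),y) for x,y in an])
    return c0,th
E
python3 - <<'E'
from h import *
for n in ["scene0","side0"]:
    c,th=matpose(n)
    ax=np.array([np.cos(th),np.sin(th)]);ay=np.array([-ax[1],ax[0]])
    for x,y in((-.05,.13),(-.05,-.13),(-.05,0),(.05,0),(.05,.13)):print((x,y),(c+ax*x+ay*y).round(4))
    im,d,K,t,R=load(n);P=cloud(d,K,t,R)
    def circ(cx,cy,r,z0,z1,nm):
        m=(np.hypot(P[...,0]-cx,P[...,1]-cy)<r)&(P[...,2]>z0)&(P[...,2]<z1)&(d>0)
        q=P[m][:,:2].astype(np.float32)
        (c2,rr)=cv2.minEnclosingCircle(q);print(nm,len(q),np.round(c2,4),round(rr*2,4),"mid top z",np.median(P[m][:,2]).round(4))
    circ(.497,-.107,.05,.012,.022,"flange")
    circ(.497,-.107,.03,.026,.036,"spigot")
    circ(.4365,.323,.04,.012,.022,"bearing")
    circ(.552,.380,.04,.010,.019,"gear")
    circ(.552,.380,.03,.027,.04,"hub")
    circ(.459,-.345,.03,.035,.045,"sleeve")
    circ(.576,-.371,.035,.017,.028,"nut")
    circ(.48,-.449,.025,.024,.035,"socket")
    m=(abs(P[...,0]-.508)<.05)&(abs(P[...,1]-.152)<.06)&(P[...,2]>.038)&(P[...,2]<.05)
    print("head",cv2.minAreaRect(P[m][:,:2].astype(np.float32)))
E
```

```text
scene0 minrect ((0.5526724457740784, 0.01994091272354126), (0.35881152749061584, 0.23905007541179657), 87.52106475830078)
scene0 mat c [0.5528 0.0196] th deg -2.43 half [0.1179 0.1179 0.1774 0.1774] [(np.float64(0.07), np.int64(119)), (np.float64(0.0), np.int64(108)), (np.float64(0.43), np.int64(33)), (np.float64(-0.31), np.int64(71))]
(-0.05, 0.13) [0.5083 0.1516]
(-0.05, -0.13) [ 0.4973 -0.1082]
(-0.05, 0) [0.5028 0.0217]
(0.05, 0) [0.6027 0.0175]
(0.05, 0.13) [0.6082 0.1473]
flange 755 [ 0.4969 -0.1068] 0.0854 mid top z 0.0165
spigot 272 [ 0.4971 -0.1065] 0.0433 mid top z 0.0321
bearing 321 [0.437  0.3239] 0.0648 mid top z 0.0155
gear 226 [0.5532 0.3792] 0.0597 mid top z 0.0134
hub 108 [0.5514 0.3794] 0.0299 mid top z 0.0334
sleeve 156 [ 0.4595 -0.3444] 0.0405 mid top z 0.0386
nut 383 [ 0.5763 -0.3719] 0.0466 mid top z 0.0215
socket 121 [ 0.48   -0.4492] 0.0252 mid top z 0.029
head ((0.5081826448440552, 0.15206265449523926), (0.09098938852548599, 0.06318920850753784), 86.45122528076172)
side0 minrect ((0.5520718693733215, 0.018905222415924072), (0.36407244205474854, 0.243334129452
[... 208 characters left out ...]
 (np.float64(0.41), np.int64(31))]
(-0.05, 0.13) [0.5076 0.1514]
(-0.05, -0.13) [ 0.4965 -0.1084]
(-0.05, 0) [0.5021 0.0215]
(0.05, 0) [0.602  0.0172]
(0.05, 0.13) [0.6076 0.1471]
flange 425 [ 0.4964 -0.1056] 0.0861 mid top z 0.0173
spigot 184 [ 0.4964 -0.1075] 0.0443 mid top z 0.0332
bearing 823 [0.4361 0.3231] 0.0632 mid top z 0.0163
gear 531 [0.5516 0.3783] 0.0578 mid top z 0.0143
hub 250 [0.5514 0.379 ] 0.0293 mid top z 0.0342
sleeve 83 [ 0.458  -0.3453] 0.0424 mid top z 0.0391
nut 111 [ 0.5757 -0.3723] 0.0487 mid top z 0.0222
socket 44 [ 0.4778 -0.4482] 0.0246 mid top z 0.0296
head ((0.5075502395629883, 0.15255463123321533), (0.09136276692152023, 0.06067914888262749), 87.04967498779297)
```

Call:
{"name": "step_arm", "arguments": {
  "series": [
    [[0.0918,0.235,0.486,0,67.4],[0.0918,0.235,0.486,0,67.4],[0.0918,0.235,0.486,0,67.4],[0.0918,0.235,0.486,0,67.4],[0.0918,0.235,0.486,0,67.4],[0.0918,0.235,0.486,0,67.4],[0.0918,0.235,0.486,0,67.4],[0.0918,0.235,0.486,0,67.4],[0.0918,0.235,0.486,0,67.4],[0.0918,0.235,0.486,0,67.4],[0.0918,0.235,0.486,0,67.4],[0.0918,0.235,0.486,0,67.4],[0.0918,0.235,0.486,0,67.4],[0.0918,0.235,0.486,0,67.4]]
  ],
  "squeeze": 30
}}

```text
clock: 1.32
position: [0.4537, -0.092, 0.2407]
ee_rot: [-2.256, -2.185, -0.006]
force: [-0.5, -0.0, 0.2]
width: 1.0
```

Call:
{"name": "step_arm", "arguments": {
  "series": [
    [[0.0918,-0.017,0.4155,-0.11,-0.6],[0.0918,-0.017,0.4155,-0.11,-0.6],[0.0918,-0.017,0.4155,-0.11,-0.6],[0.0918,-0.017,0.4155,-0.11,-0.6],[0.0918,-0.017,0.4155,-0.11,-0.6],[0.0918,-0.017,0.4155,-0.11,-0.6],[0.0918,-0.017,0.4155,-0.11,-0.6],[0.0918,-0.017,0.4155,-0.11,-0.6],[0.0918,-0.017,0.4155,-0.11,-0.6],[0.0918,-0.017,0.4155,-0.11,-0.6],[0.0918,-0.017,0.4155,-0.11,-0.6],[0.0918,-0.017,0.4155,-0.11,-0.6],[0.0918,-0.017,0.4155,-0.11,-0.6]]
  ]
}}

```text
clock: 2.4
position: [0.4359, 0.3243, 0.13]
ee_rot: [-2.264, -2.176, -0.003]
force: [-0.1, -0.5, -0.4]
width: 0.999
```

```bash
python3 - <<'E'
from h import *
from cell import observe
s=observe();print(s["clock"],s["position"],s["ee_rot"],s["joints"])
im,d,K,t,R=snap("wrist","w1");P=cloud(d,K,t,R)
m=(np.hypot(P[...,0]-.4365,P[...,1]-.3235)<.04)&(P[...,2]>.01)&(P[...,2]<.022)&(d>0)
print(cv2.minEnclosingCircle(P[m][:,:2].astype(np.float32)),np.median(P[m][:,2]))
E
```

```text
2.4 [0.43593248 0.32426665 0.13000755] [-2.26365128 -2.17570906 -0.0034324 ] [-0.3111257   0.49391036 -0.58218268  1.86836189  0.34334502  0.87791357
 -1.09992411]
((0.43767234683036804, 0.3226981461048126), 0.03105202317237854) 0.013946564448044596
```

View pics/w1.png

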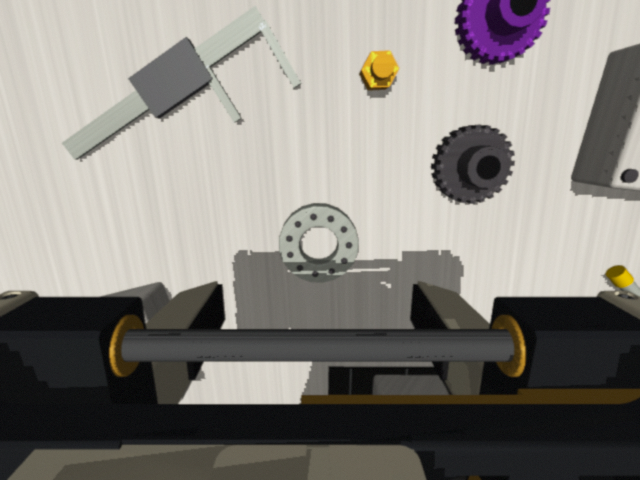

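Call:
{"name": "step_arm", "arguments": {
  "series": [
    [[0.0918,0.001,-0.001,-0.04,0],[0.0918,0.001,-0.001,-0.075,0],[0.0918,0.001,-0.001,-0.1,0],[0.0918,0.001,-0.001,-0.112,0],[0.0918,0.001,-0.001,-0.112,0],[0.0918,0.001,-0.001,-0.112,0],[0.05,0.001,-0.001,-0.112,0],[0.05,0.001,-0.001,-0.112,0],[0.05,0.001,-0.001,-0.112,0],[0.05,0.001,-0.001,-0.112,0],[0.05,0.001,-0.001,-0.112,0],[0.05,0.001,-0.001,-0.112,0]]
  ],
  "squeeze": 30
}}

```text
clock: 3.45
position: [0.4376, 0.322, 0.0188]
ee_rot: [-2.267, -2.174, -0.004]
force: [-1.2, -0.9, 7.2]
width: 0.668
```

Call:
{"name": "step_arm", "arguments": {
  "series": [
    [[0.05,0,0,0.03,0],[0.05,0,0,0.07,0],[0.05,0.005,-0.03,0.1,0],[0.05,0.015,-0.07,0.1,0],[0.05,0.024,-0.11,0.1,0],[0.05,0.033,-0.15,0.1,0],[0.05,0.041,-0.19,0.1,0],[0.05,0.05,-0.23,0.1,0],[0.05,0.058,-0.27,0.1,0],[0.05,0.065,-0.301,0.09,0],[0.05,0.065,-0.301,0.06,0],[0.05,0.065,-0.301,0.03,0],[0.05,0.065,-0.301,0.03,0],[0.05,0.065,-0.301,0.03,0]]
  ]
}}

```text
clock: 4.62
position: [0.5013, 0.0211, 0.0481]
ee_rot: [-2.264, -2.173, -0.0]
force: [0.6, 0.6, -0.7]
width: 0.665
```

```bash
python3 - <<'E'
from h import *
from cell import observe
s=observe();print(s["clock"],s["position"],s["ee_rot"],s["width"],s["force"])
snap("scene","s2");snap("side","d2")
E
```

```text
4.6167 [0.50129616 0.0211351  0.04814848] [-2.26417277e+00 -2.17317652e+00 -9.60181244e-05] 0.6654740743468058 [ 0.59999389  0.60274375 -0.70034491]
```

View pics/d2.png

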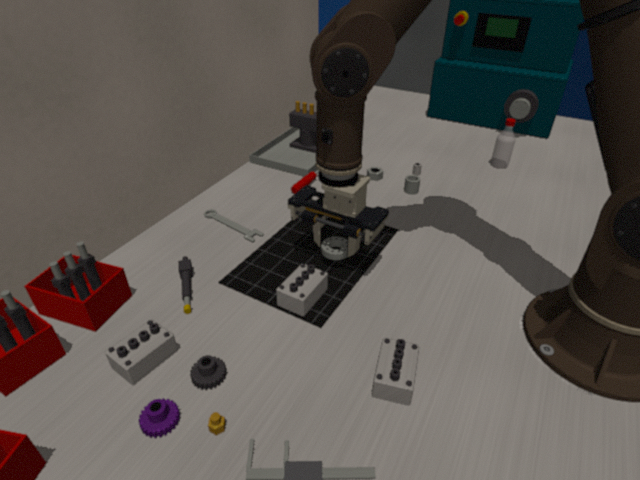

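Call:
{"name": "step_arm", "arguments": {
  "series": [
    [[0.05,0.001,0,-0.012,0],[0.05,0.001,0,-0.021,0],[0.05,0.001,0,-0.0255,0],[0.05,0.001,0,-0.0255,0],[0.05,0.001,0,-0.0255,0],[0.05,0.001,0,-0.0255,0],[0.0918,0.001,0,-0.0255,0],[0.0918,0.001,0,-0.0255,0],[0.0918,0.001,0,-0.0255,0],[0.0918,0.001,0,-0.0255,0],[0.0918,0.001,0,0,0],[0.0918,0.001,0,0.04,0],[0.0918,0,-0.04,0.08,0],[0.0918,0,-0.08,0.12,0],[0.0918,0,-0.12,0.14,0],[0.0918,0,-0.16,0.14,0],[0.0918,0,-0.2,0.14,0]]
  ]
}}

```text
clock: 6.13
position: [0.5043, -0.1546, 0.1904]
ee_rot: [2.262, 2.175, 0.01]
force: [1.0, 0.4, -0.6]
width: 0.998
```

```bash
cat >> h.py <<'E'
def circ(P,d,cx,cy,r,z0,z1,nm):
    m=(np.hypot(P[...,0]-cx,P[...,1]-cy)<r)&(P[...,2]>z0)&(P[...,2]<z1)&(d>0)
    q=P[m][:,:2].astype(np.float32)
    if len(q)<5: print(nm,"none");return
    (c2,rr)=cv2.minEnclosingCircle(q);print(nm,len(q),np.round(c2,4),round(rr*2,4),"z",np.median(P[m][:,2]).round(4))
E
python3 - <<'E'
from h import *
from cell import observe
s=observe();print(s["clock"],s["position"],s["ee_rot"],s["width"],s["force"])
for c,n in(("scene","s3"),("side","d3")):
    im,d,K,t,R=snap(c,n);P=cloud(d,K,t,R)
    circ(P,d,.5025,.022,.04,.014,.025,"bearing")
    circ(P,d,.4969,-.1068,.03,.026,.036,"spigot")
    circ(P,d,.459,-.345,.03,.035,.045,"sleeve")
E
```

```text
6.1333 [ 0.50427569 -0.15455015  0.19038495] [2.26179624 2.17516925 0.00954935] 0.9977274954476312 [ 0.97476026  0.43295425 -0.63180262]
bearing 423 [0.5038 0.0243] 0.0638 z 0.0184
spigot 249 [ 0.4973 -0.1072] 0.0441 z 0.0324
sleeve 156 [ 0.4597 -0.345 ] 0.0415 z 0.0385
bearing 380 [0.5032 0.0233] 0.0643 z 0.019
spigot 186 [ 0.4971 -0.1057] 0.0468 z 0.0332
sleeve 79 [ 0.4577 -0.3434] 0.0412 z 0.0388
```

View pics/s3.png

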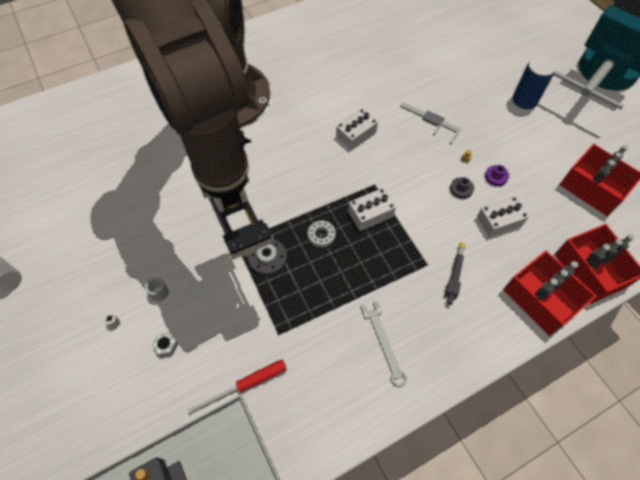

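```bash
cat >> h.py <<'E'
from scipy.optimize import least_squares
def rimfit(n,c,rad,ztop,zlo,tol=.006,nm=""):
    """points of top face by height band -> mask -> outer contour -> rays at ztop -> robust circle"""
    im,d,K,t,R=load(n);P=cloud(d,K,t,R)
    m=((np.hypot(P[...,0]-c[0],P[...,1]-c[1])<rad+.012)&(P[...,2]>zlo)&(d>0)).astype(np.uint8)
    cn=max(cv2.findContours(m,cv2.RETR_EXTERNAL,cv2.CHAIN_APPROX_NONE)[0],key=len)[:,0]
    # only rim points whose outward side sees lower ground: near rim in top plane
    W=ray(cn[:,0],cn[:,1],K,t,R,ztop)[:,:2]
    r=least_squares(lambda p:np.hypot(W[:,0]-p[0],W[:,1]-p[1])-p[2],[*c,rad],loss="soft_l1",f_scale=.0005).x
    print(n,nm,r.round(4),len(W));return r
E
python3 - <<'E'
from h import *
for n in("s3","d3"):
    b=rimfit(n,(.5035,.0238),.031,.019,.012,nm="bearing")
for n in("scene0","side0","s3","d3"):
    f=rimfit(n,(.497,-.107),.021,.033,.027,nm="spigot")
    im,d,K,t,R=load(n);P=cloud(d,K,t,R)
    m=((abs(P[...,0]-.508)<.05)&(abs(P[...,1]-.152)<.06)&(P[...,2]>.041)&(P[...,2]<.049)).astype(np.uint8)
    m=cv2.morphologyEx(m,cv2.MORPH_CLOSE,np.ones((9,9)))
    cn=max(cv2.findContours(m,cv2.RETR_EXTERNAL,cv2.CHAIN_APPROX_NONE)[0],key=len)[:,0]
    W=ray(cn[:,0],cn[:,1],K,t,R,.045)[:,:2]
    r=cv2.minAreaRect(W.astype(np.float32));M=cv2.moments(W.astype(np.float32)[:,None]*1000)
    print("head",np.round(r[0],4),np.round(r[1],4),r[2],"centroid",round(M["m10"]/M["m00"],2),round(M["m01"]/M["m00"],2))
E
# zoom
python3 -c "
import cv2
a=cv2.imread('pics/s3.png');cv2.imwrite('pics/s3z.png',cv2.resize(a[170:300,220:420],None,fx=4,fy=4,interpolation=cv2.INTER_CUBIC))"
```

```text
s3 bearing [0.5054 0.0236 0.0305] 75
d3 bearing [0.502  0.0267 0.0318] 73
scene0 spigot [ 0.4984 -0.1074  0.0206] 52
head [0.5098 0.151 ] [0.09   0.0609] 87.57282257080078 centroid 509.6 151.15
side0 spigot [ 0.4952 -0.1045  0.0223] 44
head [0.506 0.154] [0.0922 0.0607] 87.2607192993164 centroid 506.56 154.58
s3 spigot [  -70.9547 -1264.4453  1266.4859] 173
head [0.5099 0.1511] [0.0898 0.0608] 87.4076156616211 centroid 509.58 151.31
d3 spigot [10971.7704  4382.4213 11814.2377] 251
head [0.5057 0.1541] [0.0925 0.0615] 87.2607192993164 centroid 506.44 154.7
```

View pics/s3z.png

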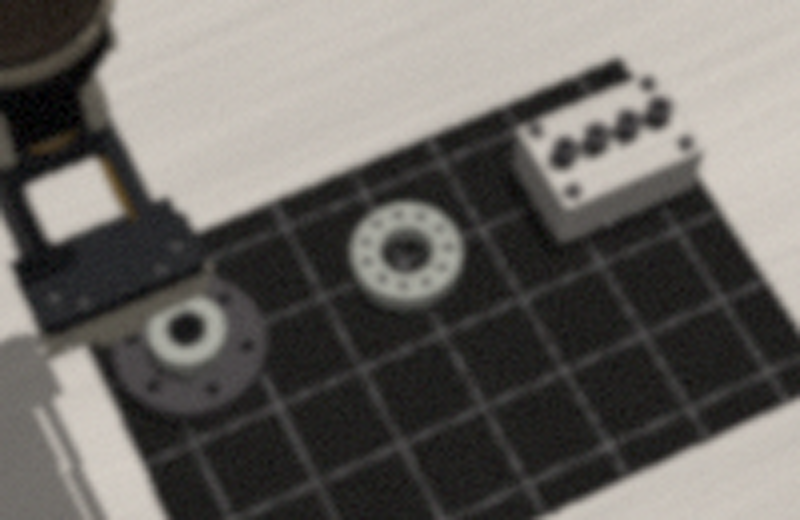

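Call:
{"name": "step_arm", "arguments": {
  "series": [
    [[0.0918,-0.002,0.04,-0.02,0],[0.0918,-0.002,0.08,-0.05,0],[0.0918,-0.002,0.12,-0.07,0],[0.0918,-0.002,0.155,-0.09,0],[0.0918,-0.002,0.176,-0.11,0],[0.0918,-0.002,0.176,-0.14,0],[0.0918,-0.002,0.176,-0.16,0],[0.0918,-0.002,0.176,-0.168,0],[0.0918,-0.002,0.176,-0.168,0],[0.0918,-0.002,0.176,-0.168,0],[0.05,-0.002,0.176,-0.168,0],[0.05,-0.002,0.176,-0.168,0],[0.05,-0.002,0.176,-0.168,0],[0.05,-0.002,0.176,-0.168,0],[0.05,-0.002,0.176,-0.168,0],[0.05,-0.002,0.176,-0.168,0]]
  ]
}}

```text
clock: 7.57
position: [0.5014, 0.0141, 0.0208]
ee_rot: [2.275, 2.16, 0.004]
force: [0.8, -1.3, 5.9]
width: 0.657
```

```bash
python3 - <<'E'
from h import *
from cell import observe
for c,n in(("scene","s4"),("side","d4"),("wrist","w4")):
    im,d,K,t,R=snap(c,n);s=observe();print(s["clock"],s["position"],s["ee_rot"],s["width"],s["force"],s["dq"].round(3))
E
```

```text
7.6167 [0.50144411 0.01406259 0.02082129] [2.27449154 2.16047447 0.0040561 ] 0.6619997907579162 [ 0.3779891  -0.31503408  6.46988731] [-0.003  0.003  0.002  0.001  0.003  0.001 -0.002]
7.6667 [0.50146214 0.01405109 0.02083096] [2.27450758 2.16041104 0.00395503] 0.6597671189242458 [-0.71093029 -0.6883535   5.93140603] [-0.002 -0.     0.001 -0.     0.     0.     0.001]
7.7167 [0.50148559 0.01406094 0.02083871] [2.27440649 2.16046425 0.003935  ] 0.6580926226705113 [-1.05540272 -1.41972478  6.03936003] [-0.002 -0.    -0.001 -0.001 -0.     0.002 -0.   ]
```

View pics/w4.png

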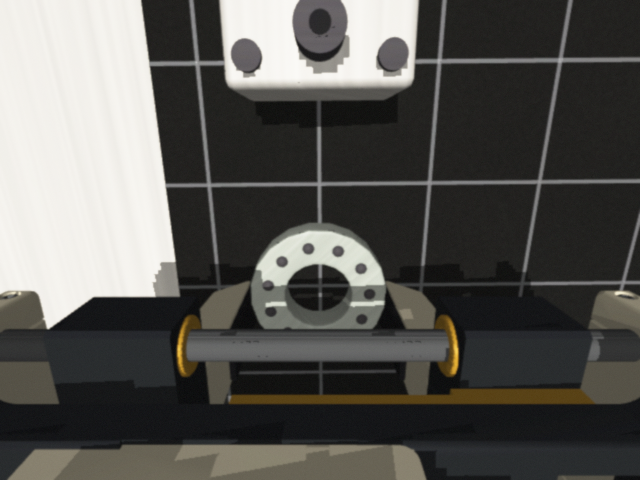

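View pics/d4.png

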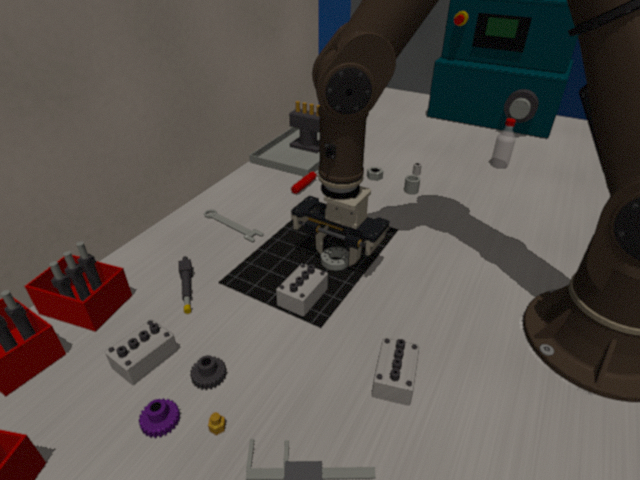

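Call:
{"name": "step_arm", "arguments": {
  "series": [
    [[0.0918,0,0,0.001,0.7],[0.0918,0,0,0.001,0.7],[0.0918,0,0,0.001,0.7],[0.0918,0,0.0,0.001,0.7],[0.0918,0,0.0,0.05,0.7],[0.0918,0,-0.03,0.09,0.7],[0.0918,0,-0.06,0.13,0.7],[0.0918,0,-0.06,0.13,0.7],[0.0918,0,-0.06,0.13,0.7],[0.0918,0,-0.06,0.13,0.7]]
  ]
}}

```text
clock: 8.55
position: [0.5019, -0.0469, 0.1515]
ee_rot: [2.263, 2.17, 0.006]
force: [-0.1, 0.1, -0.1]
width: 1.002
```

```bash
python3 - <<'E'
from h import *
from cell import observe
im,d,K,t,R=snap("wrist","w5");P=cloud(d,K,t,R)
circ(P,d,.5025,.025,.045,.015,.025,"bearing")
q=P[(np.hypot(P[...,0]-.5025,P[...,1]-.025)<.045)&(P[...,2]>.015)&(P[...,2]<.025)&(d>0)]
# head top
m=(abs(P[...,0]-.508)<.05)&(abs(P[...,1]-.152)<.06)&(P[...,2]>.041)&(P[...,2]<.049)
print("head",cv2.minAreaRect(P[m][:,:2].astype(np.float32)), P[m].min(0),P[m].max(0))
print(np.median(P[...,2][(im.max(2)<60)&(abs(P[...,2])<.01)]))
s=observe();print(s["clock"],s["position"],s["ee_rot"],s["dq"].round(3))
E
```

```text
bearing 4022 [0.5031 0.0227] 0.0617 z 0.017
head ((0.5077930092811584, 0.10824108123779297), (0.005552167072892189, 0.05933789536356926), 87.9946517944336) [0.47817084 0.10481613 0.04100164] [0.5374628  0.11167773 0.04481161]
0.0010709382067096707
8.6 [ 0.50115312 -0.04591807  0.15053116] [2.26204578 2.1735349  0.00397243] [-0.022  0.021 -0.004  0.019  0.002 -0.002 -0.002]
```

View pics/w5.png

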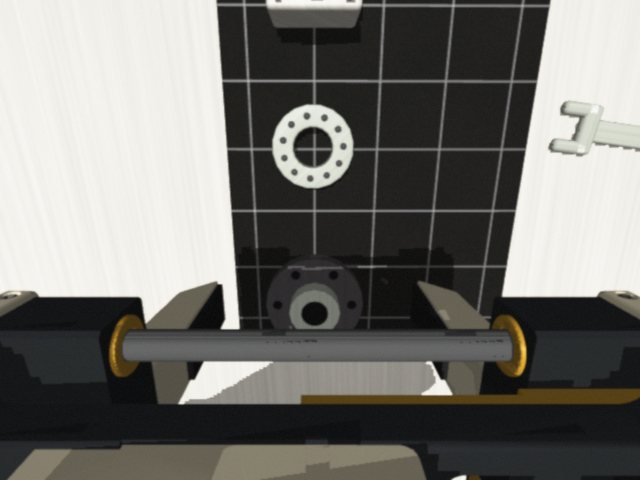

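```bash
cat > grid.py <<'E'
from h import *
def peaks_along(g,K,t,R,pts):
    pass
def go(n,rowx=(360,430),row0=149,colr=(88,100,195,240),col0=314,c=(.503,.0227),drow=8,thr=80):
    im,d,K,t,R=load(n);g=im.astype(float).mean(2)
    # horizontal line points (mat y = 0)
    H=[];V=[]
    for u in range(*rowx):
        col=g[row0-drow:row0+drow+1,u];k=col.argmax()
        if col[k]>thr:
            w=np.clip(col-np.median(col)-10,0,None);w[abs(np.arange(len(w))-k)>2]=0
            H.append((u,row0-drow+(w*np.arange(len(w))).sum()/w.sum()))
    for a,b in((colr[0],colr[1]),(colr[2],colr[3])):
        for v in range(a,b):
            r=g[v,col0-8:col0+9];k=r.argmax()
            if r[k]>thr:
                w=np.clip(r-np.median(r)-10,0,None);w[abs(np.arange(len(w))-k)>2]=0
                V.append((col0-8+(w*np.arange(len(w))).sum()/w.sum(),v))
    H=np.array(H);V=np.array(V);print(len(H),len(V))
    h=ray(H[:,0],H[:,1],K,t,R,.003)[:,:2];v=ray(V[:,0],V[:,1],K,t,R,.003)[:,:2]
    lh=cv2.fitLine(h.astype(np.float32),cv2.DIST_HUBER,0,.001,.001).ravel();lv=cv2.fitLine(v.astype(np.float32),cv2.DIST_HUBER,0,.001,.001).ravel()
    print("dirs",np.degrees(np.arctan2(lh[1],lh[0])),np.degrees(np.arctan2(lv[1],lv[0])))
    s=np.linalg.solve(np.array([lh[:2],-lv[:2]]).T,lv[2:]-lh[2:]);X=lh[2:]+s[0]*lh[:2]
    P=cloud(d,K,t,R)
    m=((g>120)&(np.hypot(P[...,0]-c[0],P[...,1]-c[1])<.036)&(P[...,2]>.012)).astype(np.uint8)
    cn=max(cv2.findContours(m,cv2.RETR_EXTERNAL,cv2.CHAIN_APPROX_NONE)[0],key=len)[:,0]
    W=ray(cn[:,0],cn[:,1],K,t,R,.019)[:,:2]
    r=least_squares(lambda p:np.hypot(W[:,0]-p[0],W[:,1]-p[1])-p[2],[*c,.031],loss="soft_l1",f_scale=.0005).x
    print("crossing",X.round(4),"bearing",r.round(4),"err",((r[:2]-X)*1000).round(2));return X,r
if __name__=="__main__": go("w5")
E
python3 grid.py
```

```text
70 57
dirs -2.288495 87.682686
crossing [0.5041 0.0211] bearing [0.5031 0.0228 0.0299] err [-1.02  1.74]
```

```bash
python3 - <<'E'
from h import *
from cell import observe
for c,n in(("scene","s6"),("side","d6")):
    im,d,K,t,R=snap(c,n);P=cloud(d,K,t,R)
    circ(P,d,.5025,.022,.04,.014,.025,"bearing")
    rimfit(n,(.5035,.0238),.031,.019,.012,nm="bearing")
s=observe();print(s["clock"],s["position"],s["ee_rot"],s["dq"].round(3))
E
python3 -c "
import cv2,numpy as np
a=cv2.imread('pics/s6.png')[185:285,280:400];b=cv2.imread('pics/d6.png')[190:310,270:390]
cv2.imwrite('pics/z6.png',np.hstack([cv2.resize(a,(400,400)),cv2.resize(b,(400,400))]))"
```

```text
bearing 249 [0.5019 0.0244] 0.062 z 0.0183
s6 bearing [-0.1402 -0.0741  0.3846] 212
bearing 379 [0.5007 0.0225] 0.0652 z 0.0191
d6 bearing [14.7505  4.445  14.8763] 329
8.7 [ 0.50056715 -0.04502334  0.14968693] [2.26109423e+00 2.17708193e+00 2.22401434e-03] [-0.007  0.005  0.001 -0.     0.     0.002  0.006]
```

View pics/z6.png

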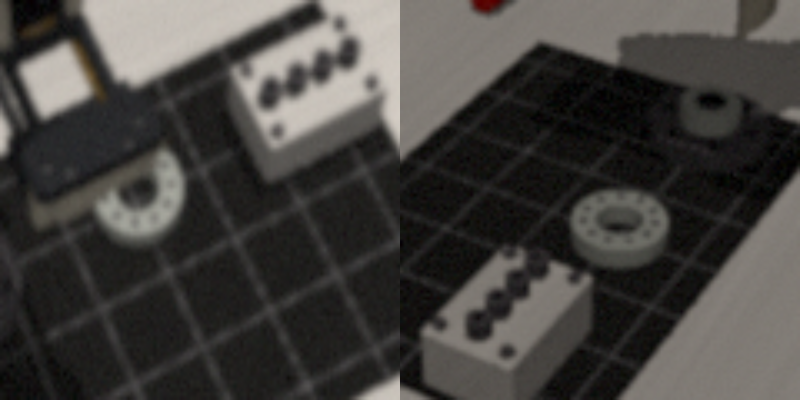

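Call:
{"name": "step_arm", "arguments": {
  "series": [
    [[0.0918,0.001,0.035,-0.01,0],[0.0918,0.001,0.066,-0.04,0],[0.0918,0.001,0.0665,-0.08,0],[0.0918,0.001,0.0665,-0.11,0],[0.0918,0.001,0.0665,-0.127,0],[0.0918,0.001,0.0665,-0.127,0],[0.0918,0.001,0.0665,-0.127,0],[0.0918,0.001,0.0665,-0.127,0],[0.05,0.001,0.0665,-0.127,0],[0.05,0.001,0.0665,-0.127,0],[0.05,0.001,0.0665,-0.127,0],[0.05,0.001,0.0665,-0.127,0],[0.05,0.001,0.0665,-0.127,0],[0.05,0.001,0.0665,-0.127,0]]
  ]
}}

```text
clock: 9.87
position: [0.5018, 0.0213, 0.0229]
ee_rot: [2.261, 2.176, 0.003]
force: [-0.4, 0.6, 1.9]
width: 0.663
```

Call:
{"name": "step_arm", "arguments": {
  "series": [
    [[0.05,0,0,0.003,0],[0.05,0.0008,-0.0016,0.003,0],[0.05,0.0008,-0.0016,0.003,0],[0.05,0.0008,-0.0016,-0.0005,0],[0.05,0.0008,-0.0016,-0.0005,0],[0.05,0.0008,-0.0016,-0.0005,0],[0.0918,0.0008,-0.0016,-0.0005,0],[0.0918,0.0008,-0.0016,-0.0005,0],[0.0918,0.0008,-0.0016,-0.0005,0],[0.0918,0.0008,-0.0016,-0.0005,0],[0.0918,0.0008,-0.0016,0.04,0],[0.0918,0,-0.03,0.08,0],[0.0918,0,-0.066,0.12,0],[0.0918,0,-0.066,0.128,0],[0.0918,0,-0.066,0.128,0],[0.0918,0,-0.066,0.128,0]]
  ]
}}

```text
clock: 11.2
position: [0.5024, -0.0457, 0.1519]
ee_rot: [2.262, 2.172, 0.005]
force: [-0.2, 0.2, -0.0]
width: 0.997
```

```bash
python3 - <<'E'
from h import *
from grid import go
from cell import observe
snap("wrist","w7")
try: go("w7")
except Exception as e: print(e)
im,d,K,t,R=snap("side","d7");P=cloud(d,K,t,R)
circ(P,d,.5025,.022,.04,.014,.025,"bearing")
s=observe();print(s["clock"],s["position"],s["ee_rot"],s["dq"].round(3))
E
```

```text
70 57
dirs -2.3545895 87.690796
crossing [0.5041 0.0212] bearing [0.504  0.0211 0.0299] err [-0.09 -0.09]
bearing 378 [0.5008 0.022 ] 0.0637 z 0.0191
11.3 [ 0.50117683 -0.04417518  0.15017425] [2.26141171e+00 2.17751965e+00 1.93765128e-03] [-0.014  0.012  0.002  0.009 -0.001  0.002  0.001]
```

View pics/w7.png

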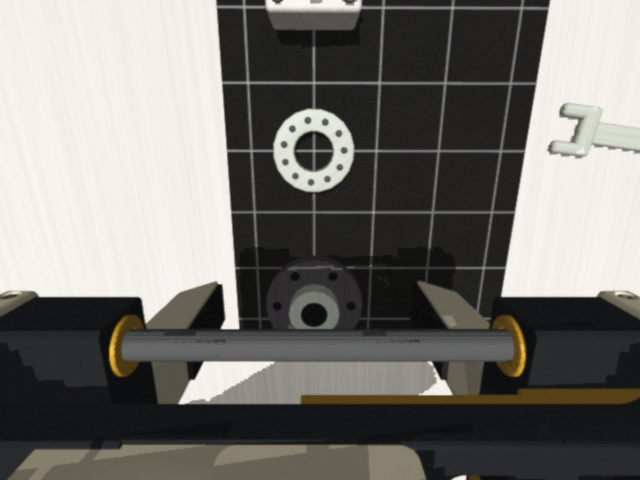

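Call:
{"name": "step_arm", "arguments": {
  "series": [
    [[0.0918,-0.005,-0.04,0,0],[0.0918,-0.011,-0.08,0,0],[0.0918,-0.017,-0.12,0,0],[0.0918,-0.023,-0.16,0,0],[0.0918,-0.028,-0.2,0,0],[0.0918,-0.034,-0.24,0,0],[0.0918,-0.04,-0.28,0,0],[0.0918,-0.042,-0.302,0,0],[0.0918,-0.042,-0.302,0,0],[0.0918,-0.042,-0.302,0,0],[0.0918,-0.042,-0.302,0,0]]
  ]
}}

```text
clock: 12.22
position: [0.4594, -0.3439, 0.1489]
ee_rot: [-2.26, -2.181, -0.003]
force: [-0.2, 0.4, -0.3]
width: 0.999
```

```bash
python3 - <<'E'
from h import *
from cell import observe
im,d,K,t,R=snap("wrist","w8");P=cloud(d,K,t,R)
circ(P,d,.459,-.345,.03,.034,.045,"sleeve")
m=(np.hypot(P[...,0]-.576,P[...,1]+.372)<.035)&(P[...,2]>.015)&(P[...,2]<.03)&(d>0)
print("nut",cv2.minEnclosingCircle(P[m][:,:2].astype(np.float32)))
cn=cv2.convexHull((P[m][:,:2]*1000).astype(np.float32));ap=cv2.approxPolyDP(cn,4,True)[:,0];print(ap)
e=np.roll(ap,-1,0)-ap;print(np.degrees(np.arctan2(e[:,1],e[:,0]))%60,np.linalg.norm(e,axis=1))
s=observe();print(s["clock"],s["position"],s["ee_rot"],s["dq"].round(3))
E
```

```text
sleeve 1114 [ 0.4615 -0.3464] 0.0398 z 0.0377
nut ((0.5781909823417664, -0.37355831265449524), 0.02399767003953457)
[[ 601.37646 -368.71173]
 [ 584.2722  -350.83383]
 [ 562.1135  -355.9783 ]
 [ 554.6327  -377.5707 ]
 [ 567.77875 -391.0973 ]
 [ 589.432   -392.678  ]]
[13.733078  13.070511  10.891022  14.182648  55.82473    3.5089722] [24.74216  22.748035 22.851585 18.862322 21.71088  26.777838]
12.2667 [ 0.459723   -0.34368024  0.14933266] [2.25939647 2.18235504 0.00305324] [-0.002 -0.01  -0.003 -0.002  0.001  0.002  0.004]
```

View pics/w8.png

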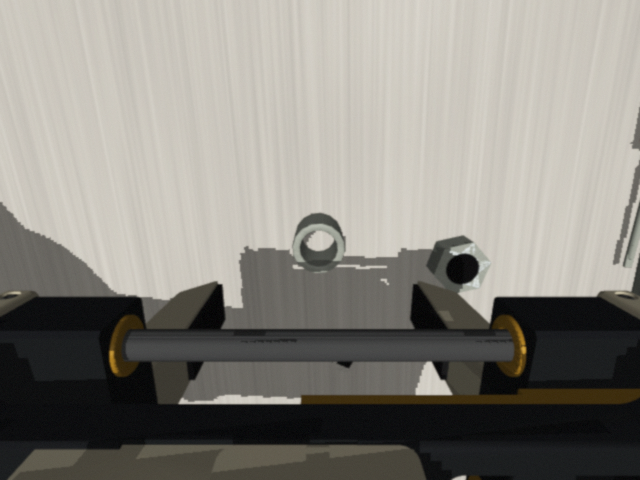

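Call:
{"name": "step_arm", "arguments": {
  "series": [
    [[0.07,0.0005,-0.003,-0.04,0],[0.07,0.0005,-0.003,-0.08,0],[0.07,0.0005,-0.003,-0.11,0],[0.07,0.0005,-0.003,-0.1235,0],[0.07,0.0005,-0.003,-0.1235,0],[0.07,0.0005,-0.003,-0.1235,0],[0.03,0.0005,-0.003,-0.1235,0],[0.03,0.0005,-0.003,-0.1235,0],[0.03,0.0005,-0.003,-0.1235,0],[0.03,0.0005,-0.003,-0.1235,0],[0.03,0.0005,-0.003,-0.1235,0],[0.03,0.0005,-0.003,-0.1235,0]]
  ]
}}

```text
clock: 13.27
position: [0.4604, -0.347, 0.0265]
ee_rot: [2.259, 2.181, 0.003]
force: [-1.2, -0.2, 6.1]
width: 0.429
```

```bash
python3 - <<'E'
from h import *
from cell import observe
im,d,K,t,R=snap("wrist","w9");P=cloud(d,K,t,R)
circ(P,d,.461,-.345,.03,.034,.045,"sleeve")
s=observe();print(s["clock"],s["position"],s["ee_rot"],s["dq"].round(3),s["width"])
E
```

```text
sleeve 2870 [ 0.4613 -0.3381] 0.0574 z 0.0378
13.3167 [ 0.46043168 -0.34696458  0.02649303] [2.25890699 2.18159984 0.00292396] [ 0.     0.001 -0.001  0.     0.     0.001 -0.001] 0.43513354604260296
```

View pics/w9.png

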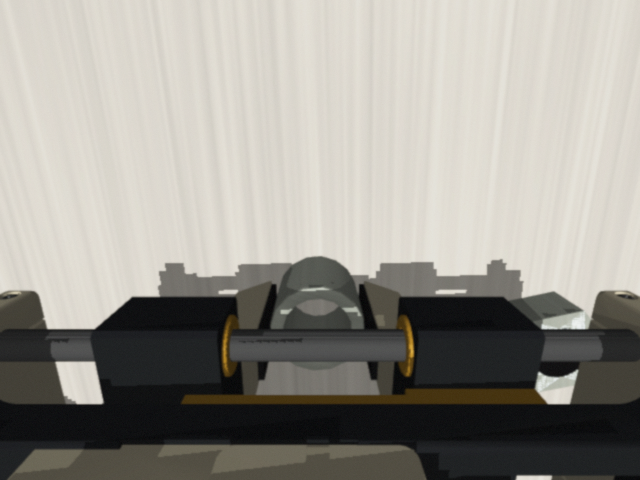

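Call:
{"name": "step_arm", "arguments": {
  "series": [
    [[0.03,0,0,0.035,0],[0.03,0,0,0.075,0],[0.03,0.003,0.03,0.09,0],[0.03,0.008,0.07,0.09,0],[0.03,0.013,0.11,0.09,0],[0.03,0.017,0.15,0.09,0],[0.03,0.022,0.19,0.09,0],[0.03,0.026,0.23,0.09,0],[0.03,0.031,0.27,0.09,0],[0.03,0.035,0.31,0.09,0],[0.03,0.04,0.35,0.09,0],[0.03,0.0422,0.3675,0.06,0],[0.03,0.0422,0.3675,0.03,0],[0.03,0.0422,0.3675,0.03,0],[0.03,0.0422,0.3675,0.03,0],[0.03,0.0422,0.3675,0.03,0]]
  ]
}}

```text
clock: 14.65
position: [0.5028, 0.0197, 0.0573]
ee_rot: [2.26, 2.18, 0.002]
force: [0.7, -0.2, -1.6]
width: 0.434
```

```bash
python3 - <<'E'
from h import *
from cell import observe
im,d,K,t,R=snap("wrist","w10");snap("side","d10")
s=observe();print(s["clock"],s["position"],s["ee_rot"],s["dq"].round(3),s["width"])
E
python3 -c "
import cv2,numpy as np
b=cv2.imread('pics/d10.png')[180:330,250:450];cv2.imwrite('pics/d10z.png',cv2.resize(b,(800,600)))"
```

```text
14.75 [0.50356839 0.01961941 0.05792513] [2.25974375 2.1784281  0.00496844] [ 0.001 -0.005  0.001  0.002  0.004 -0.007 -0.005] 0.4325235263969751
```

View pics/w10.png

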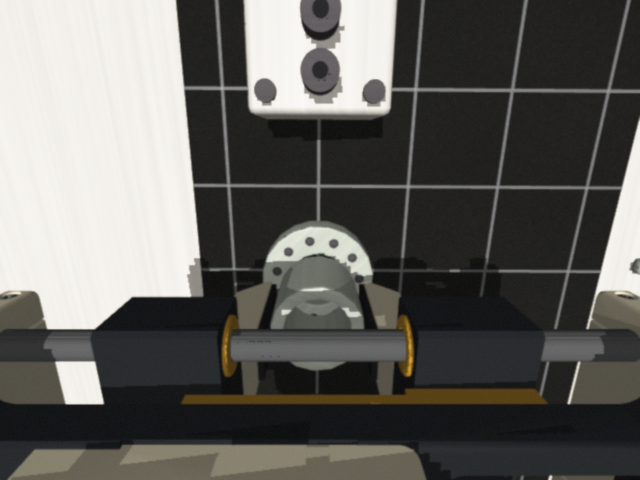

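View pics/d10z.png

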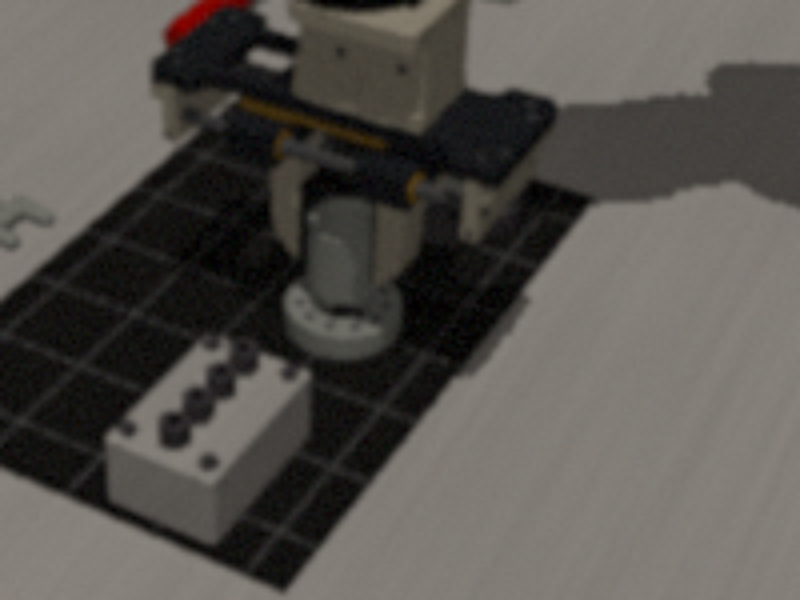

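Call:
{"name": "step_arm", "arguments": {
  "series": [
    [[0.03,-0.001,0.001,-0.006,0],[0.03,-0.001,0.001,-0.01,0],[0.03,-0.001,0.001,-0.012,0],[0.03,-0.001,0.001,-0.012,0],[0.03,-0.001,0.001,-0.012,0],[0.03,-0.001,0.001,-0.012,0]]
  ]
}}

```text
clock: 15.25
position: [0.5026, 0.0207, 0.046]
ee_rot: [2.26, 2.178, 0.005]
force: [-0.1, -0.5, -1.9]
width: 0.432
```

Call:
{"name": "step_arm", "arguments": {
  "series": [
    [[0.03,0,0,-0.001,0],[0.03,0,0,-0.001,0],[0.03,0,0,-0.001,0],[0.07,0,0,-0.001,0],[0.07,0,0,-0.001,0],[0.07,0,0,-0.001,0],[0.07,0,0,-0.001,0],[0.07,0,0,0.03,0],[0.07,0,0,0.07,0],[0.07,0,-0.03,0.105,0],[0.07,0,-0.065,0.105,0],[0.07,0,-0.065,0.105,0],[0.07,0,-0.065,0.105,0],[0.07,0,-0.065,0.105,0]]
  ]
}}

```text
clock: 16.42
position: [0.5023, -0.0444, 0.1507]
ee_rot: [2.261, 2.178, 0.005]
force: [-0.1, 0.9, 0.4]
width: 0.763
```

```bash
python3 - <<'E'
from h import *
from cell import observe
im,d,K,t,R=snap("wrist","w11");P=cloud(d,K,t,R);g=im.mean(2)
s=observe();print(s["clock"],s["position"],s["ee_rot"],s["dq"].round(3),s["width"])
circ(P,d,.504,.021,.035,.055,.065,"sleeve top")
circ(P,d,.504,.021,.04,.015,.023,"bearing")
snap("side","d11")
E
python3 -c "
import cv2,numpy as np
b=cv2.imread('pics/d11.png')[180:330,250:450];cv2.imwrite('pics/d11z.png',cv2.resize(b,(800,600)))"
```

```text
16.4667 [ 0.50223138 -0.04364671  0.15056035] [2.25981918 2.17969256 0.00478474] [-0.016  0.004 -0.008  0.     0.001  0.002  0.002] 0.7601976014172872
sleeve top 1465 [0.5037 0.0207] 0.0399 z 0.0568
bearing 2337 [0.5041 0.021 ] 0.0617 z 0.017
```

View pics/w11.png

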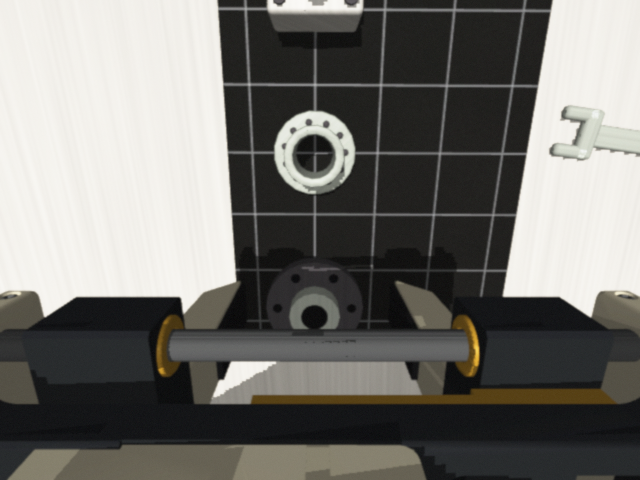

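View pics/d11z.png

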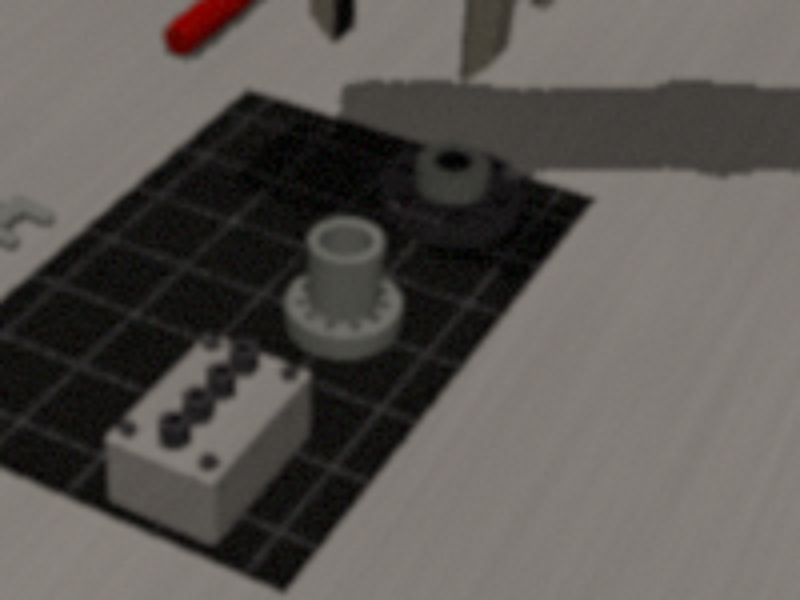

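Call:
{"name": "step_arm", "arguments": {
  "series": [
    [[0.06,0.005,0.04,0,0],[0.06,0.01,0.08,0,0],[0.06,0.014,0.12,0,0],[0.06,0.019,0.16,0,0],[0.06,0.024,0.2,0,0],[0.06,0.028,0.24,0,0],[0.06,0.033,0.28,0,0],[0.06,0.038,0.32,0,0],[0.06,0.042,0.36,0,0],[0.06,0.047,0.4,0,0],[0.06,0.049,0.422,0,0],[0.06,0.049,0.422,0,0],[0.06,0.049,0.422,0,0],[0.06,0.049,0.422,0,0]]
  ]
}}

```text
clock: 17.68
position: [0.5505, 0.3784, 0.1496]
ee_rot: [2.258, 2.182, 0.002]
force: [0.3, 0.3, 0.4]
width: 0.65
```

```bash
python3 - <<'E'
from h import *
from cell import observe
im,d,K,t,R=snap("wrist","w12");P=cloud(d,K,t,R);g=im.mean(2)
circ(P,d,.552,.379,.025,.029,.037,"hub top")
circ(P,d,.552,.379,.035,.008,.017,"gear")
s=observe();print(s["clock"],s["position"],s["ee_rot"],s["dq"].round(3),s["width"])
E
```

```text
hub top 974 [0.5531 0.3781] 0.0281 z 0.0321
gear 2237 [0.5531 0.378 ] 0.0566 z 0.012
17.7333 [0.55102761 0.37758898 0.14987063] [2.25876432e+00 2.18002901e+00 2.25524918e-03] [ 0.018 -0.01   0.003  0.003 -0.    -0.003  0.   ] 0.6580551716904075
```

View pics/w12.png

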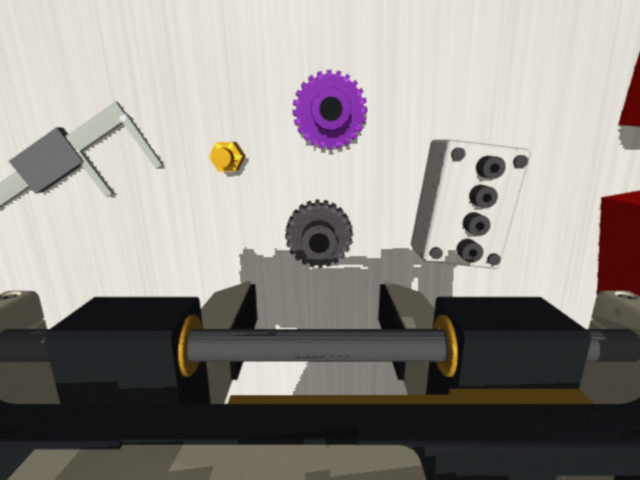

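Call:
{"name": "step_arm", "arguments": {
  "series": [
    [[0.06,0.0007,0,-0.04,0],[0.06,0.0007,0,-0.08,0],[0.06,0.0007,0,-0.105,0],[0.06,0.0007,0,-0.117,0],[0.06,0.0007,0,-0.117,0],[0.06,0.0007,0,-0.117,0],[0.015,0.0007,0,-0.117,0],[0.015,0.0007,0,-0.117,0],[0.015,0.0007,0,-0.117,0],[0.015,0.0007,0,-0.117,0],[0.015,0.0007,0,-0.117,0],[0.015,0.0007,0,-0.117,0]]
  ],
  "squeeze": 40
}}

```text
clock: 18.73
position: [0.5519, 0.3777, 0.0334]
ee_rot: [2.259, 2.18, 0.003]
force: [-1.3, -0.6, 4.0]
width: 0.295
```

Call:
{"name": "step_arm", "arguments": {
  "series": [
    [[0.015,0,0,0.035,0],[0.015,0,0,0.075,0],[0.015,0.004,-0.03,0.09,0],[0.015,0.01,-0.07,0.09,0],[0.015,0.015,-0.11,0.09,0],[0.015,0.021,-0.15,0.09,0],[0.015,0.027,-0.19,0.09,0],[0.015,0.032,-0.23,0.09,0],[0.015,0.038,-0.27,0.09,0],[0.015,0.043,-0.31,0.09,0],[0.015,0.049,-0.35,0.09,0],[0.015,0.0506,-0.3612,0.06,0],[0.015,0.0506,-0.3612,0.03,0],[0.015,0.0506,-0.3612,0.012,0],[0.015,0.0506,-0.3612,0.012,0],[0.015,0.0506,-0.3612,0.012,0],[0.015,0.0506,-0.3612,0.012,0]]
  ]
}}

```text
clock: 20.15
position: [0.6032, 0.0173, 0.0465]
ee_rot: [2.258, 2.18, 0.005]
force: [0.3, 0.5, -1.6]
width: 0.299
```

```bash
python3 - <<'E'
from h import *
from cell import observe
snap("wrist","w13")
s=observe();print(s["clock"],s["position"],s["ee_rot"],s["dq"].round(3),s["width"],s["force"])
E
```

```text
20.2 [0.6035434  0.01735513 0.04695469] [2.25695797 2.17990776 0.00632477] [ 0.001 -0.009 -0.001 -0.     0.001 -0.004 -0.002] 0.29133873617989275 [-0.39861157  0.24472085 -2.17280654]
```

View pics/w13.png

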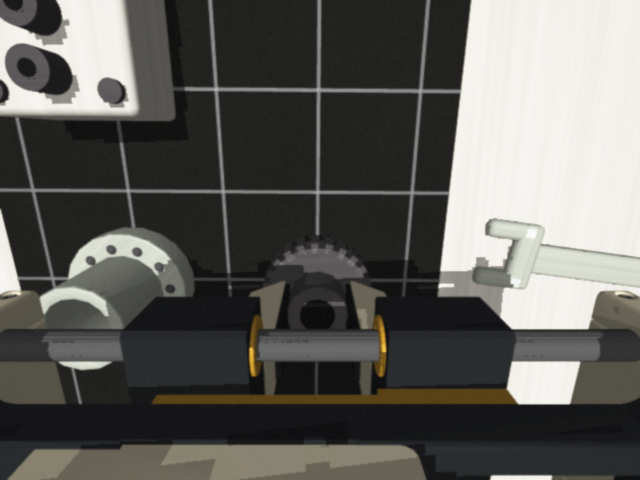

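Call:
{"name": "step_arm", "arguments": {
  "series": [
    [[0.015,-0.001,-0.001,-0.006,0],[0.015,-0.001,-0.001,-0.0113,0],[0.015,-0.001,-0.001,-0.0113,0],[0.015,-0.001,-0.001,-0.0113,0],[0.015,-0.001,-0.001,-0.0113,0],[0.05,-0.001,-0.001,-0.0113,0],[0.05,-0.001,-0.001,-0.0113,0],[0.05,-0.001,-0.001,-0.0113,0],[0.05,-0.001,-0.001,-0.0113,0],[0.05,-0.001,-0.001,0.025,0],[0.05,-0.001,-0.001,0.06,0],[0.05,-0.001,-0.03,0.1,0],[0.05,-0.001,-0.065,0.105,0],[0.05,-0.001,-0.065,0.105,0],[0.05,-0.001,-0.065,0.105,0],[0.05,-0.001,-0.065,0.105,0]]
  ]
}}

```text
clock: 21.53
position: [0.602, -0.0481, 0.1516]
ee_rot: [2.259, 2.179, 0.005]
force: [0.8, 1.1, 0.4]
width: 0.544
```

```bash
python3 - <<'E'
from h import *
from cell import observe
im,d,K,t,R=snap("wrist","w14");P=cloud(d,K,t,R)
circ(P,d,.6035,.0165,.022,.031,.042,"hub top")
circ(P,d,.6035,.0165,.035,.010,.02,"gear")
circ(P,d,.504,.021,.035,.054,.065,"sleeve top")
circ(P,d,.504,.021,.04,.014,.023,"bearing")
s=observe();print(s["clock"],s["position"],s["ee_rot"],s["dq"].round(3),s["width"])
E
```

```text
hub top 1196 [0.6044 0.0171] 0.0278 z 0.0352
gear 2774 [0.6044 0.017 ] 0.0564 z 0.015
sleeve top 1578 [0.5039 0.0207] 0.0404 z 0.0567
bearing 2338 [0.5043 0.0209] 0.0622 z 0.0171
21.5833 [ 0.60194979 -0.04704104  0.15135918] [2.257447   2.18114621 0.00554154] [-0.015  0.004 -0.008  0.    -0.001  0.001  0.002] 0.5396474720670693
```

View pics/w14.png

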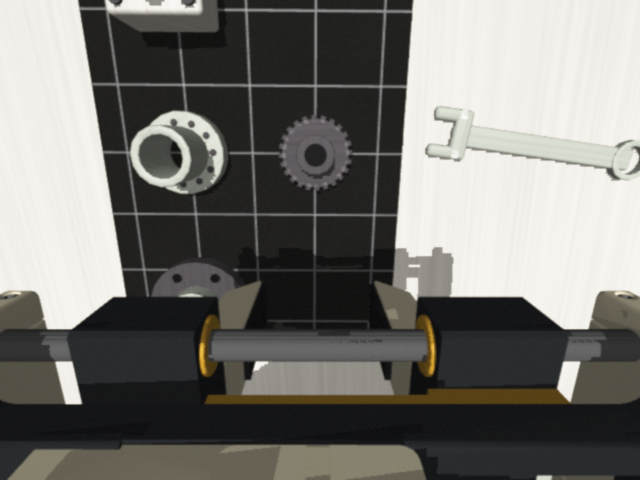

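Call:
{"name": "step_arm", "arguments": {
  "series": [
    [[0.07,-0.003,-0.04,0,0],[0.07,-0.006,-0.08,0,0],[0.07,-0.009,-0.12,0,0],[0.07,-0.012,-0.16,0,0],[0.07,-0.015,-0.2,0,0],[0.07,-0.018,-0.24,0,0],[0.07,-0.021,-0.28,0,0],[0.07,-0.025,-0.325,0,0],[0.07,-0.025,-0.325,0,0],[0.07,-0.025,-0.325,0,0],[0.07,-0.025,-0.325,0,0]]
  ]
}}

```text
clock: 22.5
position: [0.5772, -0.3704, 0.1503]
ee_rot: [2.258, 2.184, 0.007]
force: [1.1, 1.5, 0.2]
width: 0.762
```

```bash
cat >> h.py <<'E'
def nutfit(n,c,zt,lo=.005):
    im,d,K,t,R=load(n);P=cloud(d,K,t,R)
    m=((np.hypot(P[...,0]-c[0],P[...,1]-c[1])<.032)&(P[...,2]>zt-lo)&(P[...,2]<zt+.006)&(d>0)).astype(np.uint8)
    cn=max(cv2.findContours(m,cv2.RETR_EXTERNAL,cv2.CHAIN_APPROX_NONE)[0],key=len)
    h=cv2.convexHull(cn)[:,0];W=ray(h[:,0],h[:,1],K,t,R,zt)[:,:2]*1000
    W=np.vstack([np.linspace(a,b,60,endpoint=False) for a,b in zip(W,np.roll(W,-1,0))])[::1]
    def f(p):
        a=p[2]+np.arange(6)*np.pi/3
        return ((W-p[:2])@np.array([np.cos(a),np.sin(a)])).max(1)-p[3]
    best=min((least_squares(f,[c[0]*1000,c[1]*1000,a0,20.5],loss="soft_l1",f_scale=.5) for a0 in np.radians([0,20,40])),key=lambda r:r.cost)
    p=best.x;print(n,"nut c",(p[:2]/1000).round(4),"normal deg mod60",(np.degrees(p[2])%60).round(2),"AF",(2*p[3]).round(2),"cost",best.cost.round(2),"n",len(W));return p
E
python3 - <<'E'
from h import *
from cell import observe
snap("wrist","w15")
nutfit("w15",(.577,-.373),.020); nutfit("w15",(.577,-.373),.020,.003)
nutfit("scene0",(.576,-.372),.022);nutfit("side0",(.576,-.372),.022)
s=observe();print(s["clock"],s["position"],s["ee_rot"],s["dq"].round(3),s["width"])
E
python3 -c "
import cv2
b=cv2.imread('pics/w15.png')[180:330,220:420];cv2.imwrite('pics/w15z.png',cv2.resize(b,(800,600)))"
```

```text
w15 nut c [ 0.5783 -0.3732] normal deg mod60 40.92 AF 41.24 cost 34.14 n 1080
w15 nut c [ 0.5783 -0.3734] normal deg mod60 41.31 AF 41.02 cost 18.03 n 960
scene0 nut c [ 0.5769 -0.3714] normal deg mod60 42.45 AF 41.65 cost 102.28 n 1020
side0 nut c [ 0.5735 -0.3694] normal deg mod60 56.3 AF 44.03 cost 268.01 n 600
22.55 [ 0.57768855 -0.36935606  0.15074483] [2.25556409 2.1855701  0.00741672] [-0.015 -0.01  -0.008  0.006  0.002 -0.     0.003] 0.7635504412128864
```

View pics/w15z.png

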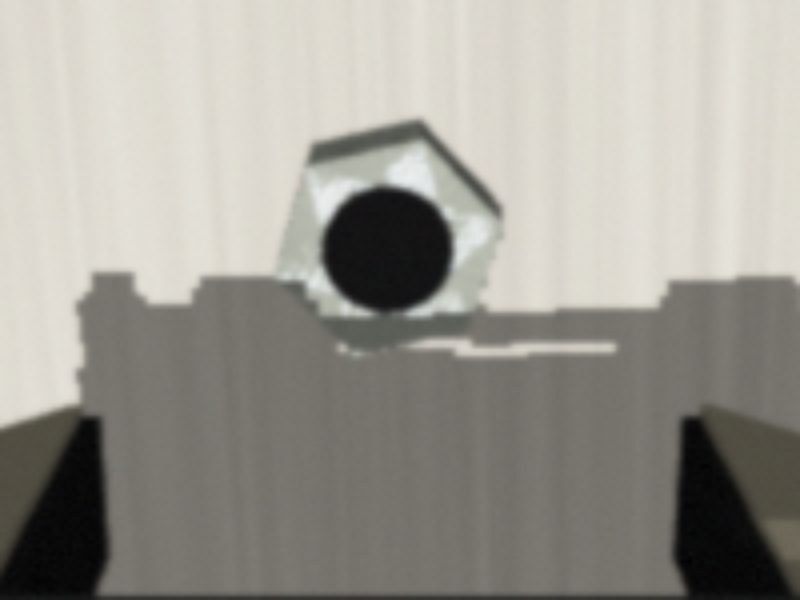

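Call:
{"name": "step_arm", "arguments": {
  "series": [
    [[0.07,-0.0008,-0.0045,0,-7],[0.07,-0.0008,-0.0045,-0.04,-14],[0.07,-0.0008,-0.0045,-0.08,-17],[0.07,-0.0008,-0.0045,-0.1,-17],[0.07,-0.0008,-0.0045,-0.1,-17],[0.07,-0.0008,-0.0045,-0.1,-17]]
  ]
}}

```text
clock: 23.05
position: [0.5772, -0.3712, 0.0503]
ee_rot: [-2.55, -1.832, -0.007]
force: [-0.5, 0.1, -0.5]
width: 0.763
```

Call:
{"name": "step_arm", "arguments": {
  "series": [
    [[0.07,-0.0003,-0.0027,-0.018,0],[0.07,-0.0003,-0.0027,-0.0297,0],[0.07,-0.0003,-0.0027,-0.0297,0],[0.07,-0.0003,-0.0027,-0.0297,0],[0.03,-0.0003,-0.0027,-0.0297,0],[0.03,-0.0003,-0.0027,-0.0297,0],[0.03,-0.0003,-0.0027,-0.0297,0],[0.03,-0.0003,-0.0027,-0.0297,0],[0.03,-0.0003,-0.0027,-0.0297,0],[0.03,-0.0003,-0.0027,-0.0297,0]]
  ]
}}

```text
clock: 23.88
position: [0.5771, -0.374, 0.0209]
ee_rot: [-2.551, -1.833, -0.007]
force: [-0.7, -0.4, 2.1]
width: 0.439
```

Call:
{"name": "step_arm", "arguments": {
  "series": [
    [[0.03,0,0,0.035,0],[0.03,0,0,0.075,0],[0.03,0.002,0.035,0.1,-5],[0.03,0.005,0.075,0.1,-10],[0.03,0.007,0.115,0.1,-13.6],[0.03,0.009,0.155,0.1,-13.6],[0.03,0.012,0.195,0.1,-13.6],[0.03,0.014,0.235,0.1,-13.6],[0.03,0.016,0.275,0.1,-13.6],[0.03,0.019,0.315,0.1,-13.6],[0.03,0.021,0.355,0.1,-13.6],[0.03,0.023,0.395,0.1,-13.6],[0.03,0.026,0.435,0.1,-13.6],[0.03,0.028,0.475,0.1,-13.6],[0.03,0.03,0.51,0.1,-13.6],[0.03,0.0308,0.5205,0.07,-13.6],[0.03,0.0308,0.5205,0.04,-13.6],[0.03,0.0308,0.5205,0.02,-13.6],[0.03,0.0308,0.5205,0.02,-13.6],[0.03,0.0308,0.5205,0.02,-13.6]]
  ]
}}

```text
clock: 25.55
position: [0.607, 0.1461, 0.0401]
ee_rot: [-2.75, -1.518, -0.003]
force: [0.1, -0.3, -0.9]
width: 0.443
```

```bash
python3 - <<'E'
from h import *
from cell import observe
snap("wrist","w16");snap("side","d16")
s=observe();print(s["clock"],s["position"],s["ee_rot"],s["dq"].round(3),s["width"],s["force"])
r=s["ee_rot"];print(2*np.degrees(np.arctan2(r[1],r[0]))%180-90)
E
```

```text
25.65 [0.60877503 0.14665693 0.04234231] [2.75071079 1.51729426 0.01021589] [ 0.004 -0.014 -0.003 -0.006  0.001 -0.004 -0.   ] 0.43821871685890573 [ 0.3934131  -0.22572183 -1.44242805]
-32.23767252470757
```

View pics/w16.png

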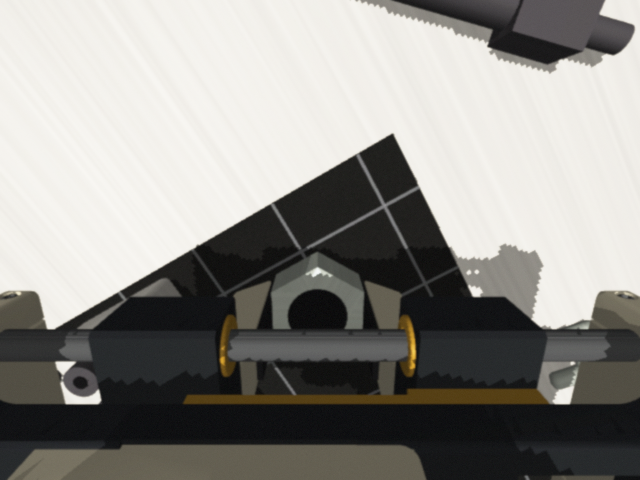

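View pics/d16.png

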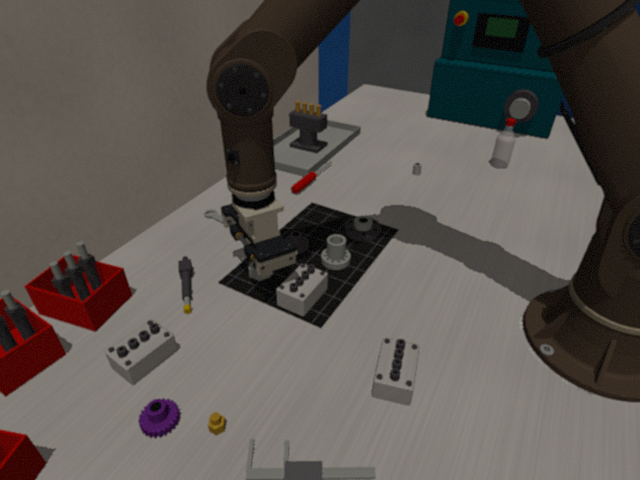

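Call:
{"name": "step_arm", "arguments": {
  "series": [
    [[0.03,-0.0009,0,-0.01,0],[0.03,-0.0009,0,-0.0165,0],[0.03,-0.0009,0,-0.0188,0],[0.03,-0.0009,0,-0.0188,0],[0.03,-0.0009,0,-0.0188,0],[0.03,-0.0009,0,-0.0188,0]]
  ]
}}

```text
clock: 26.15
position: [0.608, 0.1465, 0.0239]
ee_rot: [2.751, 1.517, 0.011]
force: [-1.6, -1.2, 4.1]
width: 0.444
```

Call:
{"name": "step_arm", "arguments": {
  "series": [
    [[0.06,0,0,0,0],[0.06,0,0,0,0],[0.06,0,0,0,0],[0.06,0,0,0,0],[0.06,0,0,0.035,0],[0.06,0,0,0.075,0],[0.06,0,-0.02,0.11,7],[0.06,0,-0.04,0.126,14],[0.06,0,-0.065,0.126,21],[0.06,0,-0.065,0.126,28],[0.06,0,-0.065,0.126,30],[0.06,0,-0.065,0.126,30],[0.06,0,-0.065,0.126,30]]
  ]
}}

```text
clock: 27.23
position: [0.608, 0.0815, 0.1498]
ee_rot: [-2.265, -2.174, -0.011]
force: [-0.2, 1.0, 1.1]
width: 0.653
```

```bash
python3 - <<'E'
from h import *
from cell import observe
im,d,K,t,R=snap("wrist","w17");P=cloud(d,K,t,R)
nutfit("w17",(.6085,.147),.0245);nutfit("w17",(.6085,.147),.0245,.003)
circ(P,d,.6085,.147,.03,.02,.028,"nut")
circ(P,d,.6035,.0165,.022,.031,.042,"hub top")
s=observe();print(s["clock"],s["position"],s["ee_rot"],s["dq"].round(3),s["width"])
E
```

```text
w17 nut c [0.6092 0.1465] normal deg mod60 27.87 AF 40.51 cost 7.59 n 960
w17 nut c [0.6092 0.1465] normal deg mod60 27.87 AF 40.51 cost 7.59 n 960
nut 2726 [0.6093 0.1463] 0.047 z 0.0232
hub top 729 [0.6048 0.0176] 0.028 z 0.035
27.2833 [0.60794029 0.08174372 0.14981084] [-2.26511159 -2.17470075 -0.01049563] [-0.009 -0.002  0.    -0.001 -0.     0.001  0.   ] 0.656540471340454
```

View pics/w17.png

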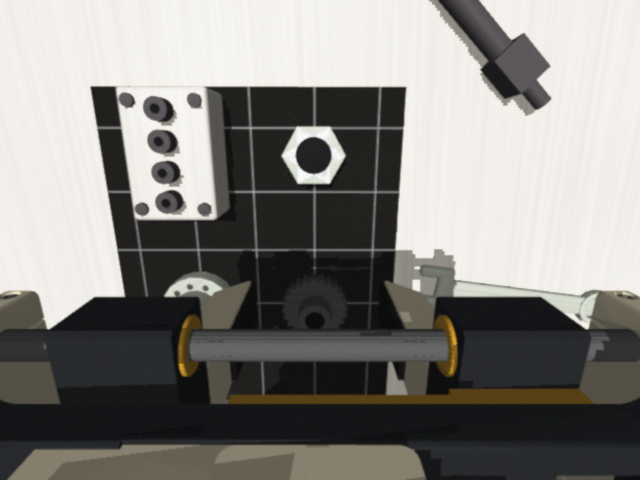

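```bash
python3 - <<'E'
from h import *
im,d,K,t,R=load("w17");g=im.astype(float).mean(2)
def hline(r0,cols):
    o=[]
    for u in cols:
        c=g[r0-6:r0+7,u];k=c.argmax();w=np.clip(c-np.median(c)-10,0,None);w[abs(np.arange(13)-k)>2]=0
        if c[k]>80 and w.sum()>0:o.append((u,r0-6+(w*np.arange(13)).sum()/w.sum()))
    return np.array(o)
def vline(c0,rows):
    o=[]
    for v in rows:
        c=g[v,c0-6:c0+7];k=c.argmax();w=np.clip(c-np.median(c)-10,0,None);w[abs(np.arange(13)-k)>2]=0
        if c[k]>80 and w.sum()>0:o.append((c0-6+(w*np.arange(13)).sum()/w.sum(),v))
    return np.array(o)
def L(p):
    W=ray(p[:,0],p[:,1],K,t,R,.003)[:,:2].astype(np.float32);return cv2.fitLine(W,cv2.DIST_HUBER,0,.001,.001).ravel()
v=L(vline(314,list(range(96,110))+list(range(196,245))))
ax=np.array([.99916,-.041]);ay=np.array([.041,.99916])
for r0,y in((128,150),(192,100),(250,50)):
    h=L(hline(r0,list(range(255,280))+list(range(350,370))))
    s=np.linalg.solve(np.array([h[:2],-v[:2]]).T,v[2:]-h[2:]);X=h[2:]+s[0]*h[:2]
    print(y,X.round(4),np.degrees(np.arctan2(h[1],h[0])))
    e=np.array([.6092,.1465])-X;print(" nut in mat x-50,y:",(e@ax*1000).round(2),(e@ay*1000+y).round(2))
print(np.degrees(np.arctan2(v[1],v[0])))
P=cloud(d,K,t,R)
m=(P[...,2]>.041)&(P[...,2]<.049)&(abs(P[...,0]-.508)<.05)&(abs(P[...,1]-.152)<.06)
r=cv2.minAreaRect(P[m][:,:2].astype(np.float32));print("head",r)
e=np.array([.6092,.1465])-r[0];print("nut-head in mat",e@ax,e@ay)
E
```

```text
150 [0.6104 0.1667] -2.2838783
 nut in mat x-50,y: -0.34 129.81
100 [0.6083 0.117 ] -2.3348324
 nut in mat x-50,y: -0.34 129.52
50 [0.6063 0.0673] -2.3002207
 nut in mat x-50,y: -0.34 129.21
87.64841
head ((0.5101842880249023, 0.1508040577173233), (0.08887629210948944, 0.05989117920398712), 87.81426239013672)
nut-head in mat 0.0991090051434488 -0.00024079811786175765
```

Call:
{"name": "step_arm", "arguments": {
  "series": [
    [[0.06,-0.02,-0.03,0.03,0],[0.06,-0.05,-0.07,0.06,0],[0.06,-0.09,-0.1,0.08,0],[0.06,-0.1,-0.14,0.1,0],[0.06,-0.1,-0.18,0.1,0],[0.06,-0.1,-0.22,0.1,0],[0.06,-0.1,-0.26,0.1,0],[0.06,-0.1,-0.3,0.1,0],[0.06,-0.1,-0.3,0.1,0],[0.06,-0.1,-0.3,0.1,0],[0.06,-0.1,-0.3,0.1,0]]
  ]
}}

```text
clock: 28.2
position: [0.5078, -0.2192, 0.2495]
ee_rot: [-2.269, -2.17, -0.011]
force: [0.3, 1.0, -0.1]
width: 0.655
```

```bash
python3 - <<'E'
from h import *
from cell import observe
for c,n,o in(("scene","s18","scene0"),("side","d18","side0")):
    im,d,K,t,R=snap(c,n);P=cloud(d,K,t,R)
    circ(P,d,.5025,.022,.04,.014,.022,"bearing");circ(P,d,.5025,.022,.03,.054,.065,"sleeve")
    circ(P,d,.602,.018,.025,.031,.042,"hub");circ(P,d,.608,.147,.03,.02,.03,"nut")
    for nn in(o,n):
        im,d,K,t,R=load(nn);P=cloud(d,K,t,R);print(nn)
        circ(P,d,.48,-.449,.025,.024,.035,"socket");circ(P,d,.483,.445,.025,.008,.04,"union");circ(P,d,.727,.235,.1,.008,.04,"injector")
print(observe()["clock"],observe()["force"])
E
```

```text
bearing 245 [0.5038 0.0226] 0.0627 z 0.0182
sleeve 136 [0.5018 0.0213] 0.0414 z 0.0578
hub 127 [0.6032 0.0188] 0.0282 z 0.0367
nut 281 [0.6081 0.1476] 0.0471 z 0.0244
scene0
socket 121 [ 0.48   -0.4492] 0.0252 z 0.029
union 84 [0.4834 0.4452] 0.0259 z 0.0171
injector 560 [0.7275 0.2356] 0.1574 z 0.0186
s18
socket 116 [ 0.479  -0.4492] 0.0251 z 0.0288
union 83 [0.4832 0.444 ] 0.0252 z 0.0169
injector 558 [0.727  0.2344] 0.1552 z 0.0188
bearing 252 [0.5011 0.0222] 0.0636 z 0.0192
sleeve 146 [0.5016 0.023 ] 0.0409 z 0.0587
hub 104 [0.6022 0.018 ] 0.0305 z 0.0368
nut 285 [0.6062 0.1473] 0.0476 z 0.0253
side0
socket 44 [ 0.4778 -0.4482] 0.0246 z 0.0296
union 271 [0.4816 0.4439] 0.0257 z 0.0171
injector 544 [0.7292 0.2348] 0.159 z 0.0187
d18
socket 41 [ 0.4776 -0.4475] 0.0276 z 0.0297
union 271 [0.482  0.4438] 0.0256 z 0.0175
injector 543 [0.7306 0.2361] 0.1576 z 0.0186
28.3 [-0.4143184   0.81033833 -0.08505326]
```

View pics/s18.png

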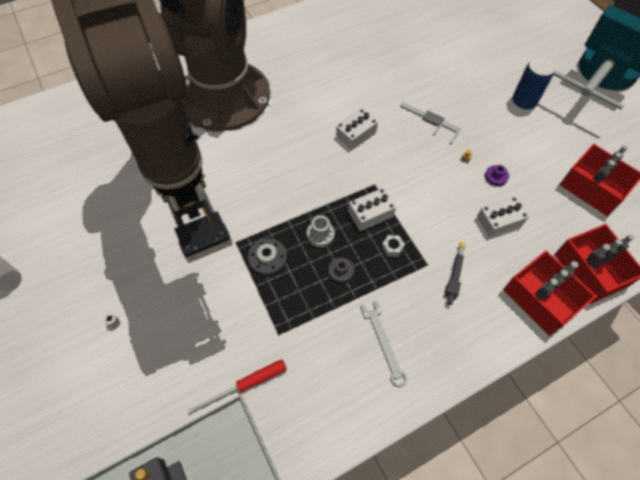

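The final picture shows all four parts in place: bearing with sleeve at (320,230), gear at (341,269) and nut at (393,245). The bystanders have not moved. I am handing the job in.

```bash
python3 -c "
from cell import arm
print(arm.sign_off())"
```

```text
the job is handed in; nothing more can be done
None
```

All four parts are laid out on the mat as asked, and I handed the job in at about 28 s. It went in the order bearing, sleeve, gear, nut.

- **Bearing:** it first landed about 1–2 mm off. A re-grasp missed in y by about 7 mm because the arm was still settling. I re-gripped it, shifted it and released it, and the wrist camera then put it within 0.1 mm of the grid crossing midway between pump head and flange.
- **Sleeve:** it stands upright on the bearing, centred to about 0.5 mm.
- **Gear:** it lies hub up, 100.2 mm from the bearing and within about 0.3 mm of straight behind it.
- **Nut:** it is 99 mm behind the pump head and 0.2 mm off sideways. By the grid lines it is within about 0.8 mm of its spot. Its flats face the mat's y axis to about 0.2°. I took "square to the mat" to mean that, since the task does not say which way the flats should face.
- **Bystanders:** the socket, union and injector read the same as at the start, within 1–2 mm, which is the spread of the measurement itself.

**Disagreement:** in the last check the coarser scene and side cameras differed from each other and from the wrist camera by up to about 3 mm. The scene camera puts the sleeve about 2 mm off the bearing's centre. I relied on the closer wrist views for the figures above.

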